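Hold a spring clip open astride a locked circuit card

ROBOT

A 6-joint arm with a two-finger parallel gripper is mounted at the origin on the work surface. World frame = base frame: x ahead of the robot, y to its left, z up, the work surface at z = 0. Lengths are in m, angles in degrees, forces in N, time in s.
With the tool pointing down it reaches from about 0.35 to 0.875 m from the base axis. Payload 4.2 kg.
Tool frame: the origin (TCP) lies between the finger pads; the fingertips stand 17 mm ahead of it and the grasp point (between the pads) lies 2 mm behind it; z points along the fingers, y is the direction in which the jaws open and shut (so a half turn about z gives the same grasp; the last joint's range is limited). The gripper opens to 87 mm and grips with 3 to 60 N. Pads are 19 mm wide; open, the fingers measure 117 mm over their backs; the gripper's body (75 mm by 190 mm) begins 51 mm behind the grasp point.
Start: joints at [90.734, 22.042, 0.453, 0, -68.411, -14.817], TCP at [0.152, 0.606, 0.24] pointing down, gripper open.
Joint ranges: [-179.83, 179.83], [-69.29, 118.12], [-61.27, 80.66], [-181.25, 117.63], [-171.15, -9.14], [-177.46, 177.46]. Speed limits (degrees/s): [159.86, 159.86, 180, 180, 180, 180].

INTERFACE

Orientations are given as a 3x3 rotation matrix whose columns are the frame's x, y, z axes.
In Python, from station import r gives the robot as it stands.
- The arm moves only by the shell command python3 -m creep 'ROWS'. ROWS is JSON, a list of rows, each a list of 7 numbers: the opening, from 0 (shut) to 1 (fully open), then the shift along the tool's x, y, z scaled (see below), then the turn, a rotation vector about the tool's x, y, z scaled (see below). A call has 1 to 5 rows; each row is the pose to reach, as a shift and turn from the pose measured when the call began, along the tool's axes at that moment, turning the shorter way round; what a row does not reach only later rows make up. The controller multiplies each number of a shift by 300 mm and each number of a turn by 180 degrees. A row lasts 1/12 s, in which the tool goes at most 41.7 mm and 7.16 degrees, less where a joint would pass 70% of its speed; a pose out of reach is approached as far as the arm can. A call with a number of a shift or a turn outside -1 to 1 is refused whole. A call with a gripper value outside its range is refused whole. The fingers move at their own pace and stop on an object; the grip force is fixed at half the most. Time passes only in rows, so rows that repeat a pose let the fingers close. It gives the time, the measured TCP pose, the force and the opening at its end, in the units of the state.
- r.sense(): the state, without advancing time (a new reading comes with each control period).
- r.capture(name): name is "side" or "top"; returns the picture (400x640x3 uint8, blue, green, red); there is no depth.
- r.camera_model(name): a dict with "mtx" (3x3 intrinsics, pixels), "dist" ([k1, k2, p1, p2, k3] as OpenCV has them; the pictures are not rectified), "R" (3x3) and "t" (3): a world point X has camera coordinates R X + t. Camera axes: x right, y down, z forward; pixel columns grow to the right and rows downward; lengths in m; the calibration is good to about 2 mm. A picture is of the moment at which its call begins. camera_model takes no time and is no camera call.
- r.finish_job(): hands the job in, once; it reports no verdict.
Trained networks look in the newest picture that a camera, given by its name, has taken for a name from the list of things; names that differ only in an ending like _2 or _b are one class to them, and where a whole thing is asked for, a point or a joint stands for the part that bears it (a point fixed in the world has none). Each returns a list of dicts, best first, with "score" (0 to 1); they miss things now and then, are a little off and sometimes report something else, mostly with a low value. They report only what shows in the picture. A call takes as long as a camera call. They do not tell look-alikes from the thing itself.
- r.recognise(camera, target): "rect" ([left, top, right, bottom] as shares, 0 to 1, of the picture: columns of its width, rows of its height, round what is visible of it).
- r.outline_of(camera, target): "pixels" (400x640 bool, what is visible of it) and "rect" ([left, top, right, bottom] as shares, 0 to 1, of the picture: columns of its width, rows of its height, round what is visible of it).
The state is a dict: "time_s": time; "joints": joint angles; "joint_velocities": joint speeds; "effort": joint torques, N m; "tcp_pos": TCP position; "ee_rot": TCP orientation; "wrist_force": force on the tool from outside, world axes, zero at the start; "moment": the same for the moment, N m; "gripper_width": opening from 0.0 (shut) to 1.0 (fully open).
Only numpy, scipy, OpenCV 4.12 (cv2) and the standard library are available. Lean on these libraries where they do the work, as an engineer would, in place of code of your own. Each camera call takes 0.05 s, during which the arm holds its last target.

TASK

On the garage bench, turn the stand's clamp knob clockwise to its stop so that the upright circuit card is pinched fast in its slot. Then squeeze the spring clip's handles, take the clip off the metal storage strip, and hold it wide open astride the middle of the card's top edge, with a jaw well down on either side and neither jaw touching the card, ready for me to slip a heat sink under a jaw. Finish while still holding the clip squeezed open there, and leave the other things on the bench where they are.

Things in the scene. Friction and masses are not known exactly. Their poses are not given: they have to be found in the camera images.
- stand: Grey card stand, fixed: base plate 150 x 170 x 10 mm, origin at the centre of its underside, z up. A card slot runs along its x at y = +46 mm, 7.5 mm wide, between two walls whose tops are 45 mm above the bench. A dark cam housing, 50 x 50 mm, top 40 mm above the bench, stands at y = -50 mm and carries the clamp knob.
- clamp_knob (a joint): Clamp knob's turn about the vertical, rad, growing clockwise seen from above; 0 free, 1.3 its stop. Starts at 0 to 0.2; bar along the stand's x at 0. It drives a pad 3 mm per rad; from about 1.07 rad the pad presses the card against the slot's far wall. Turning takes 0.12 N m, more as the pad presses; it stays where it is left.
- knob_grip (a point): Point on the clamp knob's axis at the height to grip: 68 mm above the bench. The knob is a black upright bar 46 mm long, 13 mm thick and 30 mm tall (50 mm wide housing below it at 40 mm height, bar from 52 to 82 mm above the bench). This point's x axis runs along the bar.
- clamp_pad: Rubber pad 34 x 8 x 22 mm on a steel rod, sliding along the stand's y, driven by the knob; it presses the card near the foot. Its origin is the stand's origin shifted by its travel.
- card: Upright green circuit card with black chips, loose in the slot of the stand until clamped: 110 mm long (its x), 5 mm thick (its y), 105 mm tall (its z), 140 g; origin at the centre of its lower edge, 10 mm above the bench. The chips stand up to 8 mm off its +y face, all lower than 38 mm below the top edge.
- card_top (a point): Middle of the circuit card's top edge, 115 mm above the bench; axes as the card: x along the edge, y across its faces, z up.
- strip: Fixed storage strip: wooden foot 190 x 75 x 12 mm with an upright aluminium bar, 170 mm long (its x), 6 mm thick (its y), top 95 mm above the bench. Origin at the centre of its underside.
- clip: Steel spring clip like a large clothes peg, 90 g, biting the strip's bar, jaws down, handles up. Origin on its hinge pin, 117 mm above the bench at the start; x along the pin and the strip, y the way the jaws part, z up. Jaws reach 41 mm below the pin, handles 48 mm above. This body is the +y lever: when squeezed its axes turn about x with it, by half of joint clip_lever if squeezed evenly.
- clip_lever (a joint): Clip opening, rad: 0 as it bites the strip, -0.15 shut, 0.6 at its open stop (jaw tips 30 mm apart). Squeezing the handles along the clip's y, best 38 mm above the pin, opens it against a spring: 6 N a handle at 0, 11 N at 0.6. Handles: plates 22 mm wide (x) in a V, 52 mm over their outer faces at the top; at 0.6 they are parallel, 22 mm over their outer faces.
- jaw_a (a point): Inner lower edge of the jaw on the clip's +y side, middle of its 24 mm width, 41 mm below the pin.
- jaw_b (a point): The same point of the other jaw, on the clip's -y side.
- screwdriver: Bystander: screwdriver 190 mm long lying on the bench between stand and strip.
- spare_board: Bystander: small circuit board, 85 x 60 x 6 mm, lying flat near the robot.
- screw_jar: Bystander: glass jar, 64 mm wide, 85 mm tall, at the back.
- spray_can: Bystander: can, 60 mm wide, 170 mm tall, at the back.
- tape_roll: Bystander: roll of tape lying flat, 90 mm wide, 30 mm high, at the back.
- small_carton: Bystander: open cardboard box 110 x 90 x 60 mm, at the back.
- wrench: Bystander: wrench 170 mm long lying on the bench to the robot's right.
There are look-alikes about, which are no part of the job. What is shaped like the stand but orange is not meant. There is more than one size of the clip; the job needs the smaller.

How it is judged (in metres and radians):
On the way, in this order (a step that is already met when the one before it is completed fails the run):
1. the clamp knob is turned to its stop and the pad pinches the card (value of joint clamp_knob above 1.1 rad and contact force between clamp_pad and card above 2 N), for 0.2 s.
2. the clip is squeezed open and lifted off the storage strip (value of joint clip_lever above 0.25 rad and height (world z) of clip above 0.15 m and contact force between the fingers and clip above 2 N and contact force between clip and strip below 0.2 N), for 0.2 s.
At the end, for the whole second after the job is handed in: Knob past 1.1 rad, pad pressing card over 2 N; card seated, upright to 0.06 rad. Clip held (over 3 N), open past 0.3 rad, still; jaw ends either side of the card, 4 mm off its mid-plane, 8 mm or more below its top edge, within 25 mm of its middle, touching neither card nor stand (all of step 1 and angle between card's own z axis and vertical below 0.06 rad and value of joint clip_lever above 0.3 rad and contact force between the fingers and clip above 3 N and ((y of jaw_a in the frame of card_top above 0.004 m and y of jaw_b in the frame of card_top below -0.004 m) or (y of jaw_b in the frame of card_top above 0.004 m and y of jaw_a in the frame of card_top below -0.004 m)) and z of each of jaw_a, jaw_b in the frame of card_top below -0.008 m and x of jaw_a in the frame of card_top between -0.025 and 0.025 m and x of jaw_b in the frame of card_top between -0.025 and 0.025 m and contact force between clip and card below 0.2 N and contact force between clip and stand below 0.2 N and linear speed of clip below 0.03 m/s and z of card in the frame of stand below 0.014 m); the arm keeps its last pose, push and grip.
It fails at once if a bystander is moved more than 40 mm (distance of any of screwdriver, spare_board, screw_jar, spray_can, tape_roll, small_carton, wrench from where it was at the start of the episode above 0.04 m).
It fails at once if the card is pulled out of its slot (z of card in the frame of stand above 0.03 m).
It also fails if it takes over 51 s, if anything falls off the work surface, if the arm or the gripper's body presses on something with over 40 N, if the wrist force passes 120 N, or if a joint passes its speed limit or range.

## Working session

There is one attempt and no reset: what is moved stays moved. The work goes in short steps, Python scripts to look and compute and a shell command to move; the robot and the scene stay as the last step left them, time stands still between calls to the robot, and variables do not carry over. Pictures are saved under pics/ and viewed, and the job is handed in when it is done.

```bash
ls; mkdir -p pics; python3 - <<'E'
from station import r
import cv2,json
s=r.sense(); print(s)
for n in("side","top"):
    cv2.imwrite(f"pics/{n}0.png",r.capture(n)); m=r.camera_model(n); print(n,m)
E
```

```text
pics
{'time_s': 0.0, 'joints': array([ 9.07337978e+01,  2.20917117e+01,  3.79492433e-01, -2.89308240e-02,
       -6.84111678e+01, -1.48158257e+01]), 'joint_velocities': array([0.0163972 , 0.03337581, 0.05573145, 0.03852538, 0.07371161,
       0.04262585]), 'effort': array([-1.18858334e-04, -3.90671253e+01,  1.87405300e+01,  4.21984345e+00,
        1.09161210e-02, -1.88376084e-04]), 'tcp_pos': array([0.15191981, 0.60567031, 0.23844774]), 'ee_rot': array([[ 9.69903060e-01, -2.43490984e-01, -4.41898234e-04],
       [-2.43491365e-01, -9.69900661e-01, -2.15930077e-03],
       [ 9.71728785e-05,  2.20191082e-03, -9.99997571e-01]]), 'wrist_force': array([ 0.53747918,  0.2626918 , -0.08430519]), 'moment': array([0.01511197, 0.01209854, 0.00355322]), 'gripper_width': 0.998440233692337}
side {'mtx': array([[511.11458992,   0.        , 323.11420841],
       [  0.        , 511.11458992, 202.4746484 ],
       [  0.        ,   0.        ,   1.        ]]), 'dist': array([-0.1111715,  0.       ,  0.       ,  0.       ,  0.       ]), 'R': array([[ 0.98197264, -0.1886825 ,  0.01134203],
       [-0.11706718, -0.65417741, -0.74722633],
       [ 0.14840823,  0.73242803, -0.66447285]]), 't': array([-0.53534513,  0.08765194,  1.31305686])}
top {'mtx': array([[416.72120029,   0.        , 320.19147553],
       [  0.        , 416.72120029, 191.08184874],
       [  0.        ,   0.        ,   1.        ]]), 'dist': array([-0.06020973,  0.        ,  0.        ,  0.        ,  0.        ]), 'R': array([[ 0.00305623, -0.99957654, -0.02893782],
       [-0.98845789,  0.00136341, -0.15148973],
       [ 0.15146503,  0.02906681, -0.98803515]]), 't': array([-0.0567226 ,  0.51873609,  1.02084389])}
```

View pics/side0.png

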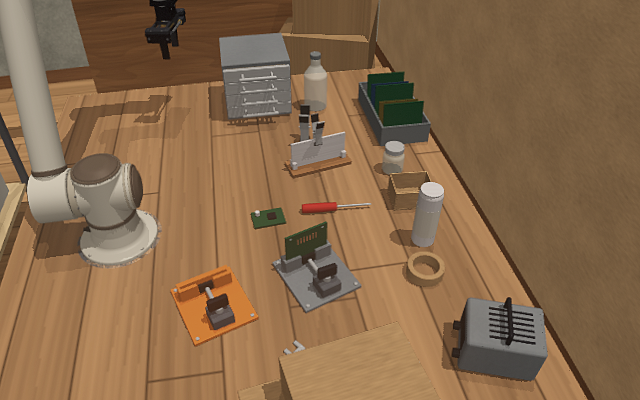

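View pics/top0.png

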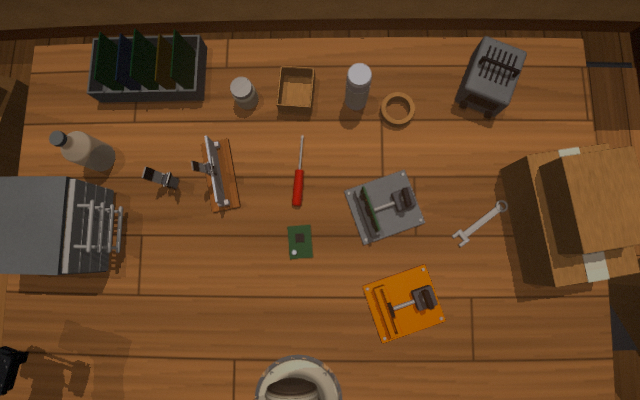

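```bash
cat > h.py <<'E'
import numpy as np,cv2
from station import r
C={n:r.camera_model(n) for n in("side","top")}
def proj(n,P):
    m=C[n];p,_=cv2.projectPoints(np.asarray(P,float).reshape(-1,3),cv2.Rodrigues(np.array(m["R"]))[0],np.array(m["t"],float),np.array(m["mtx"]),np.array(m["dist"]))
    return p[:,0]
def ray(n,px):
    m=C[n];u=cv2.undistortPoints(np.array(px,float).reshape(-1,1,2),np.array(m["mtx"]),np.array(m["dist"]))[:,0]
    d=np.c_[u,np.ones(len(u))]@np.array(m["R"]); c=-np.array(m["R"]).T@m["t"]
    return c,d
def atz(n,px,z):
    c,d=ray(n,px); return c+d*((z-c[2])/d[:,2])[:,None]
def crop(img,x0,y0,x1,y1,k,name):
    cv2.imwrite(name,cv2.resize(img[y0:y1,x0:x1],None,fx=k,fy=k,interpolation=cv2.INTER_CUBIC))
E
python3 - <<'E'
from h import *
s=r.capture("side");t=r.capture("top")
a=cv2.resize(s[90:190,265:365],None,fx=4,fy=4,interpolation=cv2.INTER_CUBIC)
b=cv2.resize(t[120:220,140:240],None,fx=4,fy=4,interpolation=cv2.INTER_CUBIC)
cv2.imwrite("pics/c1.png",np.hstack([a,b]))
a=cv2.resize(s[215:315,270:370],None,fx=4,fy=4,interpolation=cv2.INTER_CUBIC)
b=cv2.resize(t[160:260,335:435],None,fx=4,fy=4,interpolation=cv2.INTER_CUBIC)
cv2.imwrite("pics/c2.png",np.hstack([a,b]))
for n in("side","top"):
  for k in("stand","clip","strip","clamp_knob","card"):
    for o in r.recognise(n,k): print(n,k,round(o["score"],2),(np.array(o["rect"])*[640,400,640,400]).round(1))
print(r.sense()["time_s"])
E
```

```text
side stand 0.74 [173.4 264.4 258.2 344.2]
side stand 0.59 [274.4 241.1 360.4 310.5]
side clip 0.76 [299.9 104.3 310.5 142.1]
side clip 0.71 [312.1 113.8 324.5 147.4]
side clamp_knob 0.65 [208.3 291.9 228.3 314.5]
side clamp_knob 0.6 [322.  266.  340.2 282. ]
side card 0.81 [288.5 225.2 328.7 259.8]
side card 0.2 [284.8 132.9 352.2 176.6]
top stand 0.72 [361.3 267.6 445.  341. ]
top stand 0.64 [344.1 170.8 425.  242.3]
top stand 0.33 [192.1 155.5 218.1 176.9]
top clip 0.8 [144.3 164.5 181.2 188.8]
top clip 0.71 [190.3 160.5 217.8 171.9]
top clip 0.47 [382.1  92.9 418.1 126.7]
top strip 0.84 [200.9 138.8 238.  212. ]
top clamp_knob 0.7 [417.  290.4 432.1 310.2]
top clamp_knob 0.5 [400.  189.1 412.1 206.5]
top card 0.8 [360.6 189.1 382.3 231.2]
0.7
```

View pics/c1.png

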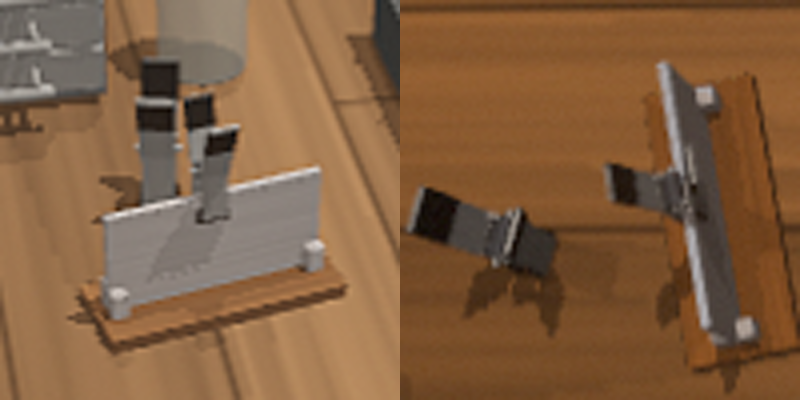

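View pics/c2.png

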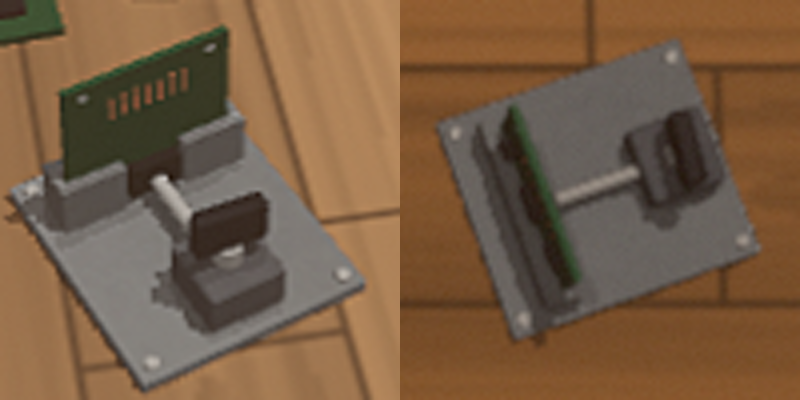

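```bash
cat > fit.py <<'E'
from h import *
from scipy.optimize import least_squares
def tp(x,P):
    c,s=np.cos(x[2]),np.sin(x[2]); P=np.asarray(P,float)
    return np.c_[x[0]+c*P[:,0]-s*P[:,1],x[1]+s*P[:,0]+c*P[:,1],P[:,2]]
def fit(x0,obs):
    def f(x): return np.concatenate([(proj(n,tp(x,P))-px).ravel() for n,P,px in obs])
    q=least_squares(f,x0,loss="soft_l1"); print(q.x.round(4),np.degrees(q.x[2]).round(2),q.fun.round(1)); return q.x
def T(x,y): return [(x-400)/4,y/4]
st=[("top",[[.075,-.085,.01],[.075,.085,.01],[-.075,.085,.01],[-.075,-.085,.01]],np.array([T(675,40),T(437,125),T(515,340),T(760,250)])+[335,160]),
("side",[[-.075,.085,.01],[-.075,-.085,.01],[.075,-.085,.01]],np.array([[10,190],[145,388],[365,287]])/4+[270,215])]
S=fit([.6,-.1,.3],st)
# strip
sp=[("top",[[.085,0,.095],[-.085,0,.095]],np.array([T(662,63),T(710,341)])+[140,120]),
("side",[[-.085,0,.095],[.085,0,.095]],np.array([[103,217],[320,168]])/4+[265,90])]
Q=fit([.65,.3,.2],sp)
np.savez("fit.npz",S=S,Q=Q)
s=cv2.imread("pics/side0.png");t=cv2.imread("pics/top0.png")
im={"side":s,"top":t}
k=4
big={n:cv2.resize(i,None,fx=k,fy=k,interpolation=cv2.INTER_CUBIC) for n,i in im.items()}
def box(n,x,cx,cy,lx,ly,z0,z1,col,yaw=0):
    P=[[sx*lx/2,sy*ly/2,0] for sx,sy in((-1,-1),(1,-1),(1,1),(-1,1))]
    c,s_=np.cos(yaw),np.sin(yaw)
    P=[[cx+c*a-s_*b,cy+s_*a+c*b] for a,b,_ in P]
    for z in(z0,z1):
        p=proj(n,tp(x,[[a,b,z] for a,b in P]));p=((p+.5)*k-.5).round().astype(int)
        cv2.polylines(big[n],[p.reshape(-1,1,2)],True,col,1)
import sys
ka=float(sys.argv[1]) if len(sys.argv)>1 else 0
cx=float(sys.argv[2]) if len(sys.argv)>2 else 0
for n in im:
    box(n,S,0,0,.15,.17,0,.01,(0,255,0))
    box(n,S,0,.046,.11,.005,.01,.115,(0,0,255))
    box(n,S,0,-.05,.05,.05,.01,.04,(255,255,0))
    box(n,S,0,-.05,.046,.013,.052,.082,(255,0,255),-ka)
    box(n,Q,0,0,.17,.006,.012,.095,(0,0,255))
    box(n,Q,0,0,.19,.075,0,.012,(0,255,0))
    box(n,Q,cx,0,.022,.052,.165,.165,(255,0,255))
    box(n,Q,cx,0,.022,.004,.117,.117,(255,255,0))
cv2.imwrite("pics/f1.png",np.hstack([big["side"][90*k:190*k,265*k:365*k],big["top"][120*k:220*k,140*k:240*k]]))
cv2.imwrite("pics/f2.png",np.hstack([big["side"][215*k:315*k,270*k:370*k],big["top"][160*k:260*k,335*k:435*k]]))
E
python3 fit.py 0.1 0
```

```text
[ 0.483  -0.2227  0.3471] 19.89 [ 0.9 -1.4 -0.4 -0.8  0.4 -0.   1.  -0.2 -1.5 -0.3 -1.  -0.3 -0.  -1.5]
[0.5675 0.2097 0.2156] 12.35 [ 0.2 -0.2 -0.3 -3.5 -0.7  0.5 -1.2  0.2]
```

View pics/f1.png

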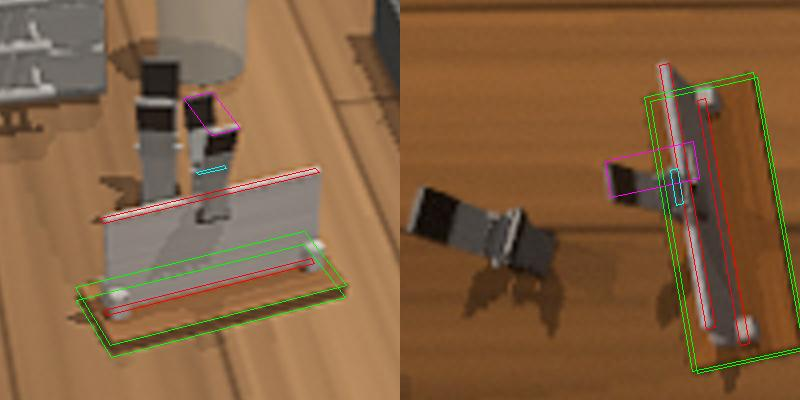

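View pics/f2.png

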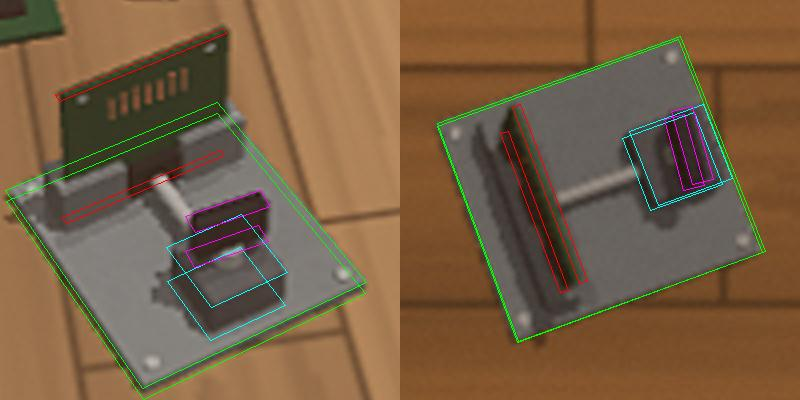

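```bash
sed -i 's/return \[(x-400)\/4,y\/4\]/return [(x-400+.5)\/4-.5,(y+.5)\/4-.5]/; s/\]\])\/4+\[/]])\/4-.375+[/' fit.py
python3 fit.py 0.1 0; python3 - <<'E'
from h import *
from fit import tp
f=np.load("fit.npz");S,Q=f["S"],f["Q"]
print("knob",tp(S,[[0,-.05,.068]]),"cardtop",tp(S,[[0,.046,.115]]),"clip",tp(Q,[[0,0,.117]]))
# big clip: black handle near top (top view left handle outer edge) 
def tri(a,b):
    A=[];B=[]
    for n,p in(("side",a),("top",b)):
        c,d=ray(n,[p]);d=d[0]/np.linalg.norm(d[0]);M=np.eye(3)-np.outer(d,d);A.append(M);B.append(M@c)
    return np.linalg.solve(sum(A),sum(B))
def s(x,y):return [(x+.5)/4-.5+265,(y+.5)/4-.5+90]
def t(x,y):return [(x-400+.5)/4-.5+140,(y+.5)/4-.5+120]
print("near handle top mid",tri(s(155,100),t(530,275)),"far",tri(s(160,60),t(420,208)))
E
```

```text
[ 0.4834 -0.2217  0.3455] 19.8 [ 1.  -1.1 -0.4 -0.6  0.3  0.2  0.9  0.1 -1.  -0.3 -0.7 -0.3  0.4 -1.5]
[0.5676 0.2109 0.2146] 12.3 [ 0.1  0.1 -0.4 -3.2 -0.3  0.7 -0.8  0.4]
[ 0.4834 -0.2217  0.3455] 19.8 [ 1.  -1.1 -0.4 -0.6  0.3  0.2  0.9  0.1 -1.  -0.3 -0.7 -0.3  0.4 -1.5]
[0.5676 0.2109 0.2146] 12.3 [ 0.1  0.1 -0.4 -3.2 -0.3  0.7 -0.8  0.4]
knob [[ 0.5002917  -0.26871207  0.068     ]] cardtop [[ 0.46777601 -0.17838639  0.115     ]] clip [[0.56761273 0.21090427 0.117     ]]
near handle top mid [0.52612332 0.29259403 0.12677159] far [0.55552346 0.36801335 0.11650017]
```

View pics/f2.png

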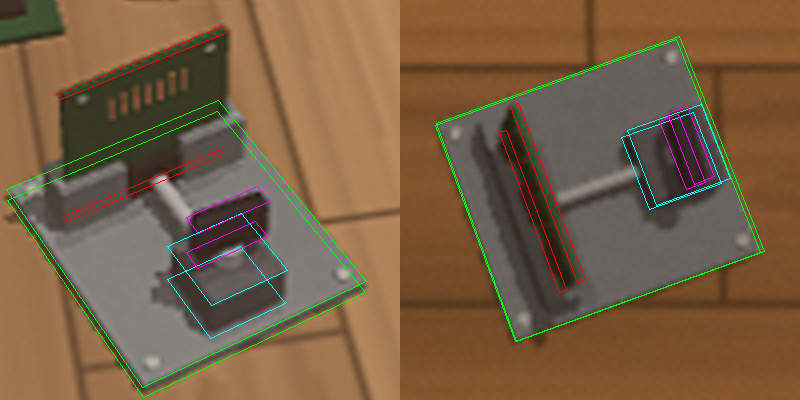

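View pics/f1.png

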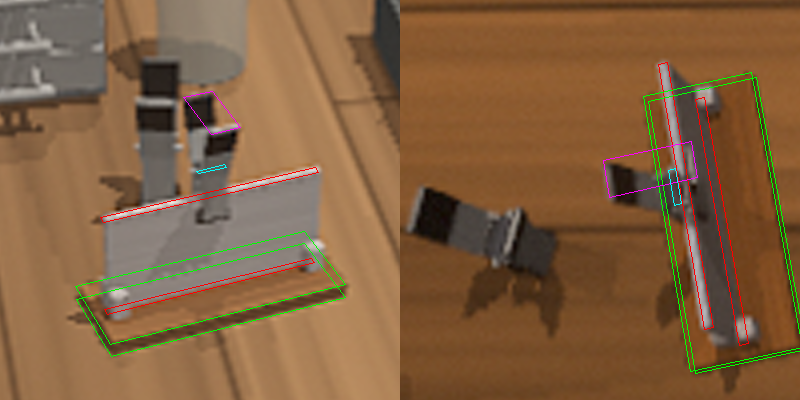

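```bash
cat > go.py <<'E'
import sys
from h import *
from scipy.spatial.transform import Rotation as Rn
# go.py x y z yangle [maxdist_mm] [maxdeg]
x,y,z,a=map(float,sys.argv[1:5]); md=float(sys.argv[5]) if len(sys.argv)>5 else 200; mt=float(sys.argv[6]) if len(sys.argv)>6 else 35
s=r.sense();R=np.array(s["ee_rot"]);p=np.array(s["tcp_pos"])
a=np.radians(a);Y=np.array([np.cos(a),np.sin(a),0]);Z=np.array([0,0,-1.]);G=np.c_[np.cross(Y,Z),Y,Z]
d=np.array([x,y,z])-p; n=np.linalg.norm(d)*1000; f=min(1,md/max(n,1e-9))
w=Rn.from_matrix(R.T@G).as_rotvec(degrees=True); t=np.linalg.norm(w); g=min(1,mt/max(t,1e-9))
print("t",round(s["time_s"],2),"p",p.round(4),"yang",np.degrees(np.arctan2(R[1,1],R[0,1])).round(1),"dist",n.round(1),"turn",t.round(1),"w",s["gripper_width"].round(3) if hasattr(s["gripper_width"],'round') else s["gripper_width"],"F",np.round(s["wrist_force"],1),"q6",np.round(s["joints"][5],1))
print("row",(R.T@d*f/.3).round(4).tolist(),(w*g/180).round(4).tolist())
E
python3 go.py 0.42 0.1 0.24 104
```

```text
t 0.7 p [0.152  0.6062 0.2396] yang -104.1 dist 572.8 turn 151.9 w 0.9981487713079097 F [-0.2 -0.5  0.8] q6 -14.8
row [0.4459, 0.4956, -0.0005] [0.0, 0.0, 0.1944]
```

```bash
python3 -m creep '[[1,0.446,0.496,0,0,0,0.194],[1,0.446,0.496,0,0,0,0.194],[1,0.446,0.496,0,0,0,0.194],[1,0.446,0.496,0,0,0,0.194],[1,0.446,0.496,0,0,0,0.194]]'; python3 go.py 0.42 0.1 0.24 104
```

```text
time_s: 1.12
tcp_pos: [0.2462, 0.4267, 0.2397]
ee_rot: [[0.651, -0.759, -0.0], [-0.759, -0.651, -0.0], [0.0, 0.0, -1.0]]
wrist_force: [1.1, 0.3, 0.1]
gripper_width: 1.001
t 1.12 p [0.2462 0.4267 0.2397] yang -139.4 dist 370.0 turn 116.6 w 1.0009095207163925 F [1.1 0.3 0.1] q6 -38.3
row [0.6505, 0.1458, -0.0004] [0.0, -0.0, 0.1944]
```

```bash
python3 -c "
from h import *
print(r.sense()['joints'].round(1))"
```

```text
[ 78.9   9.1 -17.6  -0.  -63.4 -38.3]
```

```bash
python3 -m creep '[[1,0.65,0.146,0,0,0,0.194],[1,0.65,0.146,0,0,0,0.194],[1,0.65,0.146,0,0,0,0.194],[1,0.65,0.146,0,0,0,0.194],[1,0.65,0.146,0,0,0,0.194]]'; python3 go.py 0.42 0.1 0.24 104
```

```text
time_s: 1.53
tcp_pos: [0.3405, 0.2479, 0.2402]
ee_rot: [[0.094, -0.996, 0.0], [-0.996, -0.094, 0.001], [-0.001, -0.001, -1.0]]
wrist_force: [1.0, 0.2, 0.7]
gripper_width: 1.0
t 1.53 p [0.3405 0.2479 0.2402] yang -174.6 dist 167.9 turn 81.4 w 0.9996022488478734 F [1.  0.2 0.7] q6 -53.0
row [0.5156, -0.2177, 0.0004] [-0.0, 0.0001, 0.1944]
```

```bash
python3 go.py 0.46 -0.05 0.24 104
```

```text
t 1.53 p [0.3405 0.2479 0.2402] yang -174.6 dist 321.0 turn 81.4 w 0.9996022488478734 F [1.  0.2 0.7] q6 -53.0
row [0.6393, -0.1892, 0.0001] [-0.0, 0.0001, 0.1944]
```

```bash
python3 -m creep '[[1,0.64,-0.19,0,0,0,0.194],[1,0.64,-0.19,0,0,0,0.194],[1,0.64,-0.19,0,0,0,0.194],[1,0.64,-0.19,0,0,0,0.194],[1,0.64,-0.19,0,0,0,0.194]]'; python3 go.py 0.5 -0.2687 0.22 104
```

```text
time_s: 1.95
tcp_pos: [0.4155, 0.0598, 0.2407]
ee_rot: [[-0.499, -0.867, 0.002], [-0.867, 0.499, 0.001], [-0.002, -0.001, -1.0]]
wrist_force: [1.3, 0.9, 0.8]
gripper_width: 1.002
t 1.95 p [0.4155 0.0598 0.2407] yang 150.1 dist 339.8 turn 46.1 w 1.002318983180724 F [1.3 0.9 0.8] q6 -60.5
row [0.4761, -0.4649, 0.0401] [-0.0, 0.0005, 0.1944]
```

```bash
python3 -m creep '[[1,0.476,-0.465,0.04,0,0,0.194],[1,0.476,-0.465,0.04,0,0,0.194],[1,0.476,-0.465,0.04,0,0,0.194],[1,0.476,-0.465,0.04,0,0,0.194],[1,0.476,-0.465,0.04,0,0,0.194]]'; python3 go.py 0.5 -0.2687 0.2 104
```

```text
time_s: 2.37
tcp_pos: [0.4655, -0.1361, 0.2287]
ee_rot: [[-0.908, -0.419, 0.003], [-0.419, 0.908, 0.001], [-0.003, -0.0, -1.0]]
wrist_force: [1.3, 0.5, 0.8]
gripper_width: 0.998
t 2.37 p [ 0.4655 -0.1361  0.2287] yang 114.8 dist 140.0 turn 10.8 w 0.9979174861670389 F [1.3 0.5 0.8] q6 -68.1
row [0.081, -0.4494, 0.0956] [-0.0, 0.0009, 0.0599]
```

```bash
python3 -m creep '[[1,0.081,-0.449,0.096,0,0,0.06],[1,0.081,-0.449,0.096,0,0,0.06],[1,0.081,-0.449,0.096,0,0,0.06],[1,0.081,-0.449,0.096,0,0,0.06],[1,0.081,-0.449,0.096,0,0,0.06]]'; python3 go.py 0.5 -0.2687 0.07 104; python3 - <<'E'
from h import *
s=r.capture("side");t=r.capture("top")
a=cv2.resize(s[200:320,260:380],None,fx=3.3,fy=3.3,interpolation=cv2.INTER_CUBIC)
b=cv2.resize(t[150:270,325:445],None,fx=3.3,fy=3.3,interpolation=cv2.INTER_CUBIC)
cv2.imwrite("pics/k1.png",np.hstack([a,b]))
E
```

```text
time_s: 2.78
tcp_pos: [0.4999, -0.2719, 0.198]
ee_rot: [[-0.972, -0.237, 0.0], [-0.237, 0.972, 0.001], [-0.0, 0.001, -1.0]]
wrist_force: [0.1, 0.1, -0.4]
gripper_width: 1.0
t 2.78 p [ 0.4999 -0.2719  0.198 ] yang 103.7 dist 128.1 turn 0.3 w 1.0001930303184257 F [ 0.1  0.1 -0.4] q6 -64.0
row [-0.0025, 0.01, 0.4267] [0.0003, 0.0002, -0.0016]
```

View pics/k1.png

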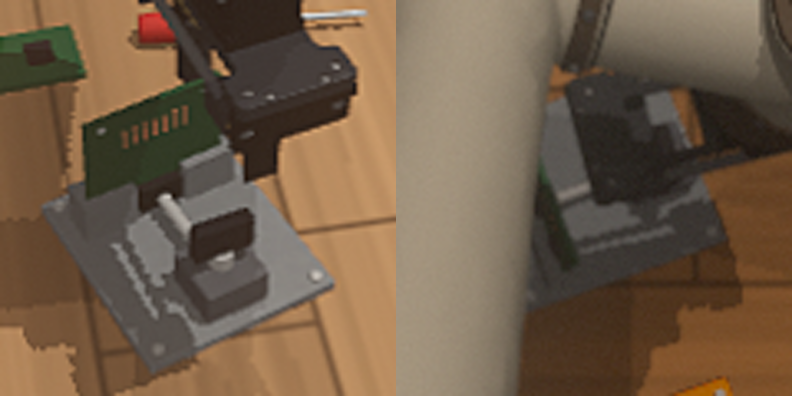

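```bash
python3 -m creep '[[1,-0.002,0.01,0.13,0,0,0],[1,-0.002,0.01,0.25,0,0,0],[1,-0.002,0.01,0.36,0,0,0],[1,-0.002,0.01,0.42,0,0,0],[1,-0.002,0.01,0.42,0,0,0]]'; python3 - <<'E'
from h import *
s=r.capture("side")
crop(s,240,180,400,320,4,"pics/k2.png")
E
```

```text
time_s: 3.3
tcp_pos: [0.4967, -0.2636, 0.0698]
ee_rot: [[-0.971, -0.241, -0.007], [-0.241, 0.971, 0.004], [0.005, 0.005, -1.0]]
wrist_force: [0.1, -0.3, -0.5]
gripper_width: 1.002
```

View pics/k2.png

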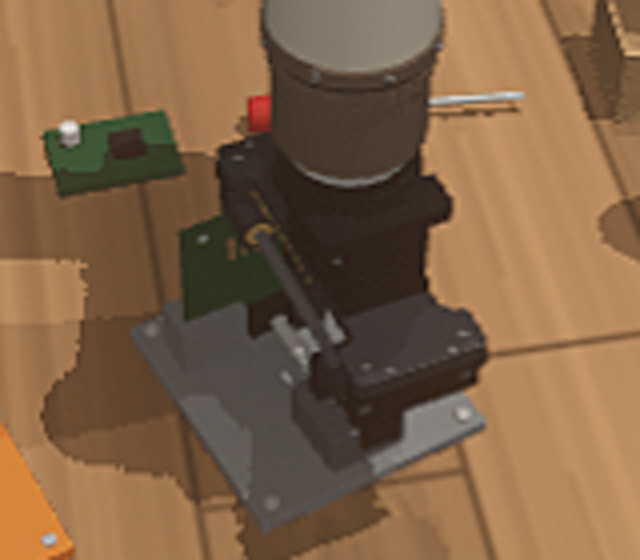

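```bash
python3 go.py 0.5 -0.2687 0.07 104; python3 -m creep '[[1,0,0,0,0,0,0]]';python3 go.py 0.5 -0.2687 0.07 104
```

```text
t 3.35 p [ 0.4986 -0.2644  0.0723] yang 104.0 dist 5.0 turn 0.2 w 1.001551306617712 F [ 0.5 -0.4 -0. ] q6 -64.4
row [-0.001, -0.0149, 0.0078] [0.0008, -0.0005, -0.0001]
time_s: 3.43
tcp_pos: [0.5, -0.2641, 0.0741]
ee_rot: [[-0.97, -0.244, 0.0], [-0.244, 0.97, 0.001], [-0.001, 0.001, -1.0]]
wrist_force: [1.0, 0.3, 0.1]
gripper_width: 1.0
t 3.43 p [ 0.5    -0.2641  0.0741] yang 104.1 dist 6.2 turn 0.1 w 0.9996996549793464 F [1.  0.3 0.1] q6 -64.4
row [0.0037, -0.015, 0.0137] [0.0002, 0.0002, 0.0006]
```

```bash
python3 -m creep '[[1,0.003,-0.014,0.008,0,0,0],[1,0.003,-0.014,0.008,0,0,0],[1,0.003,-0.014,0.008,0,0,0]]';python3 go.py 0.5 -0.2687 0.072 104;python3 -m creep '[[0.3,0,0,0,0,0,0],[0.3,0,0,0,0,0,0],[0.2,0,0,0,0,0,0],[0.1,0,0,0,0,0,0],[0.1,0,0,0,0,0,0]]';python3 go.py 0.5 -0.2687 0.072 104
```

```text
time_s: 3.68
tcp_pos: [0.5011, -0.2686, 0.0733]
ee_rot: [[-0.97, -0.244, 0.003], [-0.244, 0.97, 0.0], [-0.003, -0.001, -1.0]]
wrist_force: [-0.2, -0.6, 0.3]
gripper_width: 1.0
t 3.68 p [ 0.5011 -0.2686  0.0733] yang 104.1 dist 1.7 turn 0.2 w 1.0002498674513656 F [-0.2 -0.6  0.3] q6 -63.9
row [0.0035, 0.0005, 0.0044] [-0.0002, 0.0011, 0.0006]
time_s: 4.1
tcp_pos: [0.501, -0.2686, 0.0733]
ee_rot: [[-0.97, -0.244, 0.004], [-0.244, 0.97, 0.0], [-0.003, -0.001, -1.0]]
wrist_force: [0.4, -0.1, -0.5]
gripper_width: 0.708
t 4.1 p [ 0.501  -0.2686  0.0733] yang 104.1 dist 1.7 turn 0.2 w 0.7079225520889091 F [ 0.4 -0.1 -0.5] q6 -63.9
row [0.0033, 0.0006, 0.0045] [-0.0002, 0.0011, 0.0006]
```

```bash
for i in 1 2; do :; done; python3 -m creep '[[0,0,0,0,0,0,0],[0,0,0,0,0,0,0],[0,0,0,0,0,0,0],[0,0,0,0,0,0,0],[0,0,0,0,0,0,0]]'; python3 -m creep '[[0,0,0,0,0,0,0],[0,0,0,0,0,0,0],[0,0,0,0,0,0,0],[0,0,0,0,0,0,0],[0,0,0,0,0,0,0]]';python3 go.py 0.5 -0.2687 0.072 35
```

```text
time_s: 4.52
tcp_pos: [0.501, -0.2686, 0.0733]
ee_rot: [[-0.97, -0.244, 0.003], [-0.244, 0.97, 0.0], [-0.003, -0.001, -1.0]]
wrist_force: [-1.1, 0.1, -0.8]
gripper_width: 0.328
time_s: 4.93
tcp_pos: [0.5005, -0.267, 0.0732]
ee_rot: [[-0.97, -0.243, 0.002], [-0.243, 0.97, 0.003], [-0.003, 0.002, -1.0]]
wrist_force: [-0.6, 7.4, 3.1]
gripper_width: 0.142
t 4.93 p [ 0.5005 -0.267   0.0732] yang 104.1 dist 2.2 turn 69.1 w 0.1421503848671878 F [-0.6  7.4  3.1] q6 -64.0
row [0.0029, -0.0053, 0.0039] [0.0005, 0.0002, 0.1944]
```

```bash
python3 -m creep '[[0,0,0.004,0,0,0,0.03],[0,0,0.004,0,0,0,0.06],[0,0,0.004,0,0,0,0.09],[0,0,0.004,0,0,0,0.12],[0,0,0.004,0,0,0,0.15]]'; python3 go.py 0.5 -0.2665 0.072 35
```

```text
time_s: 5.35
tcp_pos: [0.5005, -0.267, 0.0732]
ee_rot: [[-0.974, 0.227, 0.003], [0.227, 0.974, 0.001], [-0.003, 0.001, -1.0]]
wrist_force: [-0.7, -5.5, -2.2]
gripper_width: 0.145
t 5.35 p [ 0.5005 -0.267   0.0732] yang 76.9 dist 1.4 turn 41.9 w 0.14543254591104154 F [-0.7 -5.5 -2.2] q6 -91.3
row [0.002, 0.0012, 0.0041] [0.0006, 0.0005, 0.1944]
```

```bash
python3 -m creep '[[0,0,0,0,0,0,0.03],[0,0,0,0,0,0,0.06],[0,0,0,0,0,0,0.09],[0,0,0,0,0,0,0.12],[0,0,0,0,0,0,0.15]]'; python3 go.py 0.5 -0.2665 0.072 35
```

```text
time_s: 5.77
tcp_pos: [0.5004, -0.2673, 0.0733]
ee_rot: [[-0.762, 0.647, 0.002], [0.647, 0.762, 0.0], [-0.002, 0.002, -1.0]]
wrist_force: [0.5, -1.2, -0.5]
gripper_width: 0.149
t 5.77 p [ 0.5004 -0.2673  0.0733] yang 49.6 dist 1.6 turn 14.6 w 0.14917139948780966 F [ 0.5 -1.2 -0.5] q6 -118.5
row [0.0028, 0.0012, 0.0042] [0.0006, 0.0005, 0.0814]
```

```bash
python3 -m creep '[[0,0,0,0,0,0,0.03],[0,0,0,0,0,0,0.06],[0,0,0,0,0,0,0.08],[0,0,0,0,0,0,0.085],[0,0,0,0,0,0,0.09]]'; python3 go.py 0.5 -0.2665 0.072 35; python3 -c "
from h import *
s=r.sense();print(s['moment'])"
```

```text
time_s: 6.18
tcp_pos: [0.5003, -0.2674, 0.0733]
ee_rot: [[-0.553, 0.833, 0.002], [0.833, 0.553, -0.0], [-0.001, 0.001, -1.0]]
wrist_force: [-1.1, -1.1, -1.2]
gripper_width: 0.145
t 6.18 p [ 0.5003 -0.2674  0.0733] yang 33.6 dist 1.6 turn 1.4 w 0.14493921171382088 F [-1.1 -1.1 -1.2] q6 -134.7
row [0.0031, 0.0009, 0.0042] [0.0004, 0.0004, -0.008]
[-0.27638135  0.02799733  0.57595019]
```

```bash
python3 -m creep '[[0,0,0,0,0,0,0.01],[0,0,0,0,0,0,0.02],[0,0,0,0,0,0,0.02],[0,0,0,0,0,0,0.02]]'; python3 -c "
from h import *
s=r.sense();R=s['ee_rot'];print(s['moment'],np.degrees(np.arctan2(R[1,1],R[0,1])))"
```

```text
time_s: 6.52
tcp_pos: [0.5004, -0.2675, 0.0733]
ee_rot: [[-0.501, 0.865, 0.002], [0.865, 0.501, -0.001], [-0.002, 0.001, -1.0]]
wrist_force: [-0.0, -0.4, 0.7]
gripper_width: 0.16
[-0.41782577 -0.07162709  0.57091107] 30.08852602716215
```

```bash
python3 -m creep '[[0.5,0,0,0,0,0,0],[0.5,0,0,0,0,0,0],[0.5,0,0,0,0,0,0],[0.5,0,0,0,0,0,0],[0.5,0,0,0,0,0,0]]';  python3 -m creep '[[0.6,0,0,-0.1,0,0,0],[0.6,0,0,-0.2,0,0,0],[0.9,0,0,-0.35,0,0,0],[0.9,0,0,-0.5,0,0,0],[0.9,0,0,-0.55,0,0,0]]'; python3 go.py 0.5 -0.05 0.25 102.3
```

```text
time_s: 6.93
tcp_pos: [0.5004, -0.2675, 0.0733]
ee_rot: [[-0.501, 0.865, 0.002], [0.865, 0.501, -0.001], [-0.002, 0.002, -1.0]]
wrist_force: [0.2, 0.2, -1.1]
gripper_width: 0.445
time_s: 7.35
tcp_pos: [0.5017, -0.2682, 0.244]
ee_rot: [[-0.501, 0.865, 0.01], [0.865, 0.502, -0.004], [-0.008, 0.006, -1.0]]
wrist_force: [1.1, 0.2, -0.1]
gripper_width: 0.743
t 7.35 p [ 0.5017 -0.2682  0.244 ] yang 30.1 dist 218.3 turn 72.2 w 0.743255227284619 F [ 1.1  0.2 -0.1] q6 -138.2
row [0.5789, 0.3299, -0.0208] [0.0001, 0.0017, -0.1944]
```

```bash
python3 -m creep '[[1,0.579,0.33,-0.02,0,0,-0.194],[1,0.579,0.33,-0.02,0,0,-0.194],[1,0.579,0.33,-0.02,0,0,-0.194],[1,0.579,0.33,-0.02,0,0,-0.194],[1,0.579,0.33,-0.02,0,0,-0.194]]'; python3 - <<'E'
from h import *
s=r.capture("side");t=r.capture("top")
a=cv2.resize(s[215:315,270:370],None,fx=4,fy=4,interpolation=cv2.INTER_CUBIC)
b=cv2.resize(t[160:260,335:435],None,fx=4,fy=4,interpolation=cv2.INTER_CUBIC)
cv2.imwrite("pics/k3.png",np.hstack([a,b]))
E
python3 go.py 0.55 0.12 0.25 102.3
```

```text
time_s: 7.77
tcp_pos: [0.4996, -0.066, 0.2497]
ee_rot: [[-0.909, 0.417, 0.011], [0.417, 0.909, -0.003], [-0.011, 0.001, -1.0]]
wrist_force: [0.2, 0.1, -0.4]
gripper_width: 0.99
t 7.87 p [ 0.5002 -0.0646  0.25  ] yang 65.4 dist 191.2 turn 36.9 w 0.9972469356109616 F [-0.6 -0.7 -0.6] q6 -126.0
row [0.1047, 0.6287, 0.0001] [-0.0005, 0.0036, -0.1944]
```

View pics/k3.png

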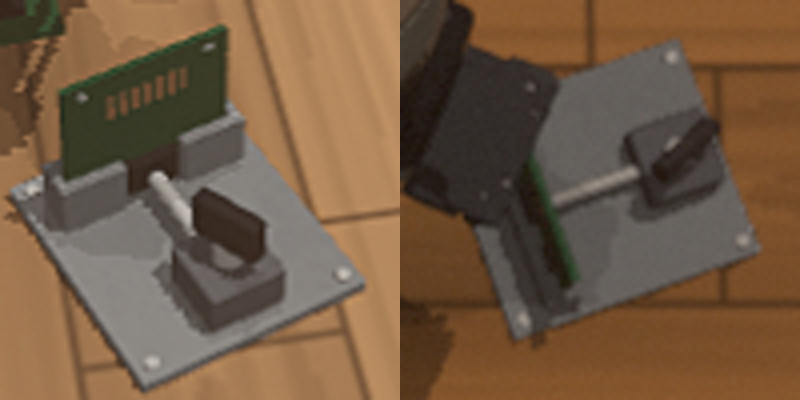

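```bash
python3 - <<'E'
from h import *
from fit import tp
S=np.load("fit.npz")["S"].copy(); S[1]+=.0015
img=cv2.imread("pics/k3.png")
outs=[]
for ka in(1.1,1.2,1.3):
    b=img.copy()
    for n,ox,oy,dx in(("side",270,215,0),("top",335,160,400)):
        for z in(.052,.082):
            P=[]
            for sx,sy in((-1,-1),(1,-1),(1,1),(-1,1)):
                x,y=sx*.023,sy*.0065;c,s=np.cos(-ka),np.sin(-ka);P.append([c*x-s*y,-.05+s*x+c*y,z])
            p=(proj(n,tp(S,P))-[ox,oy]+.5)*4-.5+[dx,0]
            cv2.polylines(b,[p.round().astype(int).reshape(-1,1,2)],True,(255,0,255),1)
    outs.append(np.hstack([cv2.resize(b[160:300,160:290],None,fx=2,fy=2),cv2.resize(b[90:230,610:740],None,fx=2,fy=2)])[:,:520])
cv2.imwrite("pics/k4.png",cv2.resize(np.vstack(outs),None,fx=.7,fy=.7))
E
```

```text
[ 0.4834 -0.2217  0.3455] 19.8 [ 1.  -1.1 -0.4 -0.6  0.3  0.2  0.9  0.1 -1.  -0.3 -0.7 -0.3  0.4 -1.5]
[0.5676 0.2109 0.2146] 12.3 [ 0.1  0.1 -0.4 -3.2 -0.3  0.7 -0.8  0.4]
```

View pics/k4.png

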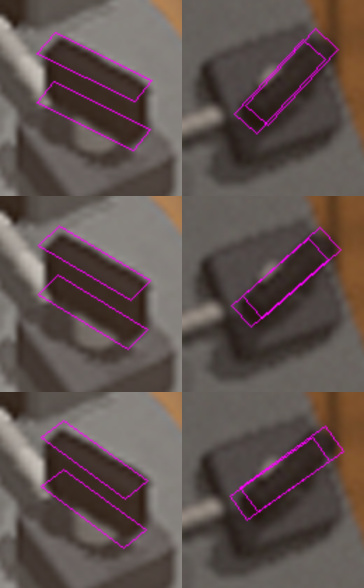

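```bash
python3 - <<'E' 2>/dev/null | grep -v '\[ 0'
from h import *
from fit import tp
S0=np.load("fit.npz")["S"]
from scipy.optimize import minimize
M={}
for n in("side","top"):
    for o in r.outline_of(n,"clamp_knob"):
        q=np.array(o["rect"])*[640,400,640,400]
        print(n,round(o["score"],2),q.round(0),o["pixels"].sum())
        if (n=="side" and q[0]>280) or (n=="top" and q[1]<230): M.setdefault(n,o["pixels"].astype(np.uint8))
np.savez("km.npz",**M)
def mask(n,ka,dx,dy,k=8):
    P=[]
    for z in(.052,.082):
        for sx,sy in((-1,-1),(1,-1),(1,1),(-1,1)):
            x,y=sx*.023,sy*.0065;c,s=np.cos(-ka),np.sin(-ka);P.append([c*x-s*y,-.05+s*x+c*y,z])
    p=proj(n,tp(S0,P))+[dx,dy]
    h=cv2.convexHull(p.astype(np.float32))
    m=np.zeros((400,640),np.uint8);cv2.fillPoly(m,[np.round(h*256).astype(np.int32)],1,shift=8)
    return m
for n in M:
    res=[]
    for ka in np.arange(.9,1.5,.05):
        b=max((( (mask(n,ka,dx,dy)&M[n]).sum()/(mask(n,ka,dx,dy)|M[n]).sum()),dx,dy) for dx in np.arange(-2,2.1,.5) for dy in np.arange(-2,2.1,.5))
        res.append((round(ka,2),round(float(b[0]),3),float(b[1]),float(b[2])))
    print(n,res)
E
```

```text
side 0.82 [206. 293. 227. 314.] 295
side 0.6 [413. 184. 445. 247.] 1527
side 0.57 [322. 265. 340. 283.] 257
top 0.73 [420. 291. 436. 311.] 182
top 0.66 [398. 192. 415. 203.] 85
side [(np.float64(0.9), 0.0, 2.0, 2.0), (np.float64(0.95), 0.0, 2.0, 2.0), (np.float64(1.0), 0.0, 2.0, 2.0), (np.float64(1.05), 0.0, 2.0, 2.0), (np.float64(1.1), 0.0, 2.0, 2.0), (np.float64(1.15), 0.0, 2.0, 2.0), (np.float64(1.2), 0.0, 2.0, 2.0), (np.float64(1.25), 0.0, 2.0, 2.0), (np.float64(1.3), 0.0, 2.0, 2.0), (np.float64(1.35), 0.0, 2.0, 2.0), (np.float64(1.4), 0.0, 2.0, 2.0), (np.float64(1.45), 0.0, 2.0, 2.0)]
top [(np.float64(0.9), 0.556, -0.5, 0.5), (np.float64(0.95), 0.599, -1.0, 0.0), (np.float64(1.0), 0.62, 0.5, -0.5), (np.float64(1.05), 0.612, 0.0, 0.0), (np.float64(1.1), 0.68, -0.5, -0.5), (np.float64(1.15), 0.63, 0.0, 0.0), (np.float64(1.2), 0.661, 0.0, 0.0), (np.float64(1.25), 0.639, 0.0, 0.0), (np.float64(1.3), 0.618, 0.0, 0.5), (np.float64(1.35), 0.583, 0.0, 0.0), (np.float64(1.4), 0.556, -1.0, 1.0), (np.float64(1.45), 0.523, -1.0, 1.0)]
```

```bash
python3 - <<'E' 2>/dev/null | grep -v '^\[ 0'
from h import *
from fit import tp
S0=np.load("fit.npz")["S"]
img=r.capture("side"); o=[o for o in r.outline_of("side","clamp_knob") if 300/640<o["rect"][0]<360/640][0]
m0=o["pixels"].astype(np.uint8)
k=8
g=cv2.resize(img[255:295,310:350],None,fx=k,fy=k,interpolation=cv2.INTER_CUBIC)
mm=cv2.resize(m0[255:295,310:350].astype(np.float32),None,fx=k,fy=k,interpolation=cv2.INTER_LINEAR)>.5
gray=g.max(2); dark=(gray<58)
cv2.imwrite("pics/d.png",np.hstack([g,cv2.cvtColor((mm*255).astype(np.uint8),8),cv2.cvtColor((dark*255).astype(np.uint8),8)])[:, :960][:, ::1] if False else cv2.resize(np.hstack([g,cv2.cvtColor((mm*255).astype(np.uint8),8),cv2.cvtColor((dark*255).astype(np.uint8),8)]),None,fx=.8,fy=.8))
def mask(ka,dx,dy):
    P=[]
    for z in(.052,.082):
        for sx,sy in((-1,-1),(1,-1),(1,1),(-1,1)):
            x,y=sx*.023,sy*.0065;c,s=np.cos(-ka),np.sin(-ka);P.append([c*x-s*y,-.05+s*x+c*y,z])
    p=(proj("side",tp(S0,P))+[dx-310+.5,dy-255+.5])*k-.5
    m=np.zeros((320,320),np.uint8);cv2.fillPoly(m,[np.round(cv2.convexHull(p.astype(np.float32))).astype(np.int32)],1);return m>0
for nm,M in(("net",mm),("dark",dark)):
  for ka in np.arange(.9,1.5,.05):
    b=max((((mask(ka,dx,dy)&M).sum()/(mask(ka,dx,dy)|M).sum()),dx,dy) for dx in np.arange(-1.5,1.6,.5) for dy in np.arange(-2,2.1,.5))
    print(nm,ka.round(2),np.round(b,3))
E
```

```text
[0.5676 0.2109 0.2146] 12.3 [ 0.1  0.1 -0.4 -3.2 -0.3  0.7 -0.8  0.4]
net 0.9 [0.764 0.    0.5  ]
net 0.95 [ 0.776 -0.5    0.5  ]
net 1.0 [0.798 0.    0.   ]
net 1.05 [0.818 0.    0.   ]
net 1.1 [0.84 0.   0.  ]
net 1.15 [0.858 0.    0.   ]
net 1.2 [0.863 0.    0.   ]
net 1.25 [0.846 0.    0.   ]
net 1.3 [ 0.829 -0.5    0.   ]
net 1.35 [ 0.811 -0.5    0.5  ]
net 1.4 [ 0.788 -0.5    0.5  ]
net 1.45 [ 0.761 -1.     0.5  ]
dark 0.9 [ 0.373  0.    -0.5  ]
dark 0.95 [ 0.378 -0.5   -0.5  ]
dark 1.0 [ 0.382 -0.5   -0.5  ]
dark 1.05 [0.385 1.    0.   ]
dark 1.1 [0.389 1.    0.   ]
dark 1.15 [0.395 1.    0.   ]
dark 1.2 [0.398 1.    0.5  ]
dark 1.25 [0.402 1.    0.5  ]
dark 1.3 [0.41 0.5  0.  ]
dark 1.35 [0.413 0.5   0.   ]
dark 1.4 [ 0.417  0.    -0.5  ]
dark 1.45 [0.414 0.    0.   ]
```

View pics/d.png

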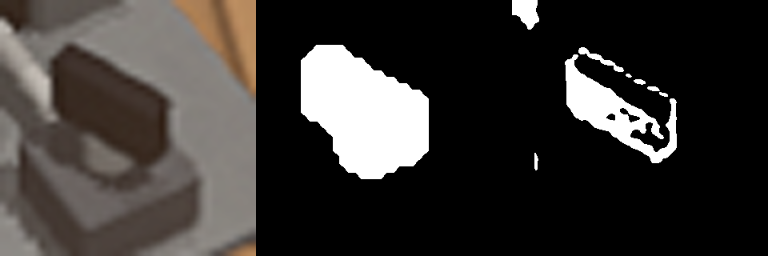

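```bash
python3 go.py 0.5003 -0.267 0.2 42
```

```text
t 8.07 p [ 0.5    -0.0688  0.2491] yang 64.9 dist 204.2 turn 22.9 w 0.9976525183730214 F [-0.6 -0.2 -0.1] q6 -126.0
row [-0.2733, -0.5858, 0.1629] [0.0008, 0.0031, 0.1274]
```

```bash
python3 -m creep '[[0.7,-0.273,-0.586,0.163,0,0,0.127],[0.7,-0.273,-0.586,0.163,0,0,0.127],[0.6,-0.273,-0.586,0.163,0,0,0.127],[0.5,-0.273,-0.586,0.163,0,0,0.127],[0.5,-0.273,-0.586,0.163,0,0,0.127]]'; python3 go.py 0.5003 -0.267 0.07 42
```

```text
time_s: 8.48
tcp_pos: [0.499, -0.2668, 0.1998]
ee_rot: [[-0.666, 0.746, 0.008], [0.746, 0.666, -0.004], [-0.008, 0.004, -1.0]]
wrist_force: [1.2, -0.1, 0.4]
gripper_width: 0.705
t 8.48 p [ 0.499  -0.2668  0.1998] yang 41.8 dist 129.8 turn 0.5 w 0.7049942943380539 F [ 1.2 -0.1  0.4] q6 -126.6
row [0.0001, 0.0012, 0.4327] [0.0011, 0.0026, -0.0011]
```

```bash
python3 -m creep '[[0.5,0,0.001,0.13,0.001,0.002,0],[0.5,0,0.001,0.25,0.001,0.002,0],[0.5,0,0.001,0.36,0.001,0.002,0],[0.5,0,0.001,0.43,0.001,0.002,0],[0.5,0,0.001,0.43,0.001,0.002,0]]'; python3 -m creep '[[0,0,0,0,0,0,0],[0,0,0,0,0,0,0]]'; python3 go.py 0.5003 -0.267 0.07 42
```

```text
time_s: 8.9
tcp_pos: [0.4959, -0.2677, 0.0654]
ee_rot: [[-0.663, 0.749, -0.009], [0.749, 0.663, 0.002], [0.008, -0.006, -1.0]]
wrist_force: [-1.1, -0.2, -0.7]
gripper_width: 0.507
time_s: 9.07
tcp_pos: [0.4957, -0.2688, 0.0657]
ee_rot: [[-0.662, 0.75, -0.01], [0.75, 0.662, 0.002], [0.008, -0.006, -1.0]]
wrist_force: [0.1, -0.0, -0.3]
gripper_width: 0.423
t 9.07 p [ 0.4957 -0.2688  0.0657] yang 41.4 dist 6.6 turn 0.8 w 0.4226407136704059 F [ 0.1 -0.  -0.3] q6 -126.6
row [-0.0056, 0.0153, -0.0146] [-0.0019, -0.0026, -0.0032]
```

```bash
python3 -m creep '[[0.35,-0.006,0.015,-0.013,-0.002,-0.003,0],[0.2,-0.006,0.015,-0.013,-0.002,-0.003,0],[0,-0.006,0.015,-0.013,-0.002,-0.003,0],[0,-0.006,0.015,-0.013,-0.002,-0.003,0],[0,-0.006,0.015,-0.013,-0.002,-0.003,0]]';  python3 go.py 0.5003 -0.267 0.07 42
```

```text
time_s: 9.48
tcp_pos: [0.5004, -0.2674, 0.0705]
ee_rot: [[-0.662, 0.749, 0.002], [0.749, 0.662, -0.002], [-0.002, 0.0, -1.0]]
wrist_force: [0.3, -1.2, 3.1]
gripper_width: 0.146
t 9.48 p [ 0.5004 -0.2674  0.0705] yang 41.5 dist 0.6 turn 0.5 w 0.1463411699916411 F [ 0.3 -1.2  3.1] q6 -126.9
row [0.0012, 0.0006, 0.0016] [0.0001, 0.0008, -0.0029]
```

```bash
cat > mo.py <<'E'
from h import *
s=r.sense();R=s['ee_rot'];print("yang",np.degrees(np.arctan2(R[1,1],R[0,1])).round(2),"M",s['moment'].round(3),"w",s['gripper_width'])
E
python3 mo.py; python3 -m creep '[[0,0,0,0,0,0,0.015],[0,0,0,0,0,0,0.03],[0,0,0,0,0,0,0.045]]'; python3 mo.py;  python3 -m creep '[[0,0,0,0,0,0,0.015],[0,0,0,0,0,0,0.03],[0,0,0,0,0,0,0.045]]'; python3 mo.py
```

```text
yang 41.48 M [-0.137  0.035  0.108] w 0.1463411699916411
time_s: 9.73
tcp_pos: [0.5003, -0.2674, 0.0705]
ee_rot: [[-0.55, 0.835, 0.001], [0.835, 0.55, -0.002], [-0.002, 0.0, -1.0]]
wrist_force: [-0.3, -0.8, -0.7]
gripper_width: 0.153
yang 33.36 M [-0.294 -0.151  0.526] w 0.1528474502849539
time_s: 9.98
tcp_pos: [0.5004, -0.2675, 0.0705]
ee_rot: [[-0.429, 0.903, 0.001], [0.903, 0.429, -0.003], [-0.003, -0.0, -1.0]]
wrist_force: [-0.5, -2.7, -1.8]
gripper_width: 0.173
yang 25.39 M [-0.541 -0.153  0.952] w 0.17338180150173552
```

```bash
python3 -m creep '[[0,0,0,0,0,0,0.01],[0,0,0,0,0,0,0.01]]'; python3 mo.py; python3 -m creep '[[0.5,0,0,0,0,0,0],[0.5,0,0,0,0,0,0],[0.5,0,0,0,0,0,0],[0.5,0,0,0,0,0,0],[0.5,0,0,0,0,0,0]]';  python3 -m creep '[[0.6,0,0,-0.1,0,0,0],[0.6,0,0,-0.2,0,0,0],[1,0,0,-0.35,0,0,0],[1,0,0,-0.5,0,0,0],[1,0,0,-0.55,0,0,0]]'; python3 go.py 0.5 -0.05 0.25 102.3
```

```text
time_s: 10.15
tcp_pos: [0.5003, -0.2674, 0.0706]
ee_rot: [[-0.403, 0.915, 0.0], [0.915, 0.403, -0.004], [-0.003, -0.001, -1.0]]
wrist_force: [-0.6, 0.8, -0.8]
gripper_width: 0.177
yang 23.79 M [-0.071 -0.052  0.908] w 0.17739399561733418
time_s: 10.57
tcp_pos: [0.5003, -0.2674, 0.0707]
ee_rot: [[-0.403, 0.915, 0.001], [0.915, 0.403, -0.003], [-0.003, -0.001, -1.0]]
wrist_force: [0.2, -0.2, 0.4]
gripper_width: 0.454
time_s: 10.98
tcp_pos: [0.5019, -0.2677, 0.2414]
ee_rot: [[-0.403, 0.915, 0.008], [0.915, 0.403, -0.007], [-0.01, 0.005, -1.0]]
wrist_force: [1.1, -0.2, 0.5]
gripper_width: 0.742
t 10.98 p [ 0.5019 -0.2677  0.2414] yang 23.8 dist 217.8 turn 78.5 w 0.7420511183786184 F [ 1.1 -0.2  0.5] q6 -144.7
row [0.6116, 0.2636, -0.0308] [-0.0003, 0.0016, -0.1944]
```

```bash
python3 -m creep '[[1,0.612,0.264,-0.03,0,0,-0.194],[1,0.612,0.264,-0.03,0,0,-0.194],[1,0.612,0.264,-0.03,0,0,-0.194],[1,0.612,0.264,-0.03,0,0,-0.194],[1,0.612,0.264,-0.03,0,0,-0.194]]'; python3 - <<'E' 2>/dev/null | grep -v '^\[ *0'
from h import *
from fit import tp
S0=np.load("fit.npz")["S"]
img=r.capture("side");t=r.capture("top")
a=cv2.resize(img[245:305,300:360],None,fx=6.6,fy=6.6,interpolation=cv2.INTER_CUBIC)
b=cv2.resize(t[175:235,370:430],None,fx=6.6,fy=6.6,interpolation=cv2.INTER_CUBIC)
cv2.imwrite("pics/k5.png",np.hstack([a,b]))
o=[o for o in r.outline_of("side","clamp_knob") if 300/640<o["rect"][0]<360/640][0]
m0=o["pixels"].astype(np.uint8);k=8
mm=cv2.resize(m0[255:295,310:350].astype(np.float32),None,fx=k,fy=k,interpolation=cv2.INTER_LINEAR)>.5
def mask(ka,dx,dy):
    P=[]
    for z in(.052,.082):
        for sx,sy in((-1,-1),(1,-1),(1,1),(-1,1)):
            x,y=sx*.023,sy*.0065;c,s=np.cos(-ka),np.sin(-ka);P.append([c*x-s*y,-.05+s*x+c*y,z])
    p=(proj("side",tp(S0,P))+[dx-310+.5,dy-255+.5])*k-.5
    m=np.zeros((320,320),np.uint8);cv2.fillPoly(m,[np.round(cv2.convexHull(p.astype(np.float32))).astype(np.int32)],1);return m>0
M=mm
for ka in np.arange(1,1.5,.05):
    b=max((((mask(ka,dx,dy)&M).sum()/(mask(ka,dx,dy)|M).sum()),dx,dy) for dx in np.arange(-1.5,1.6,.5) for dy in np.arange(-2,2.1,.5))
    print("net",ka.round(2),np.round(b,3))
E
python3 go.py 0.55 0.12 0.25 102.3
```

```text
time_s: 11.4
tcp_pos: [0.4998, -0.0654, 0.2496]
ee_rot: [[-0.858, 0.514, 0.009], [0.514, 0.858, -0.006], [-0.011, -0.0, -1.0]]
wrist_force: [-0.3, -0.2, -0.6]
gripper_width: 0.989
t 11.55 p [ 0.5003 -0.0656  0.2496] yang 58.9 dist 192.2 turn 43.4 w 0.9990057338021835 F [-0.4  0.6  0.3] q6 -132.6
row [0.1775, 0.6155, -0.0037] [-0.0012, 0.0027, -0.1944]
```

View pics/k5.png

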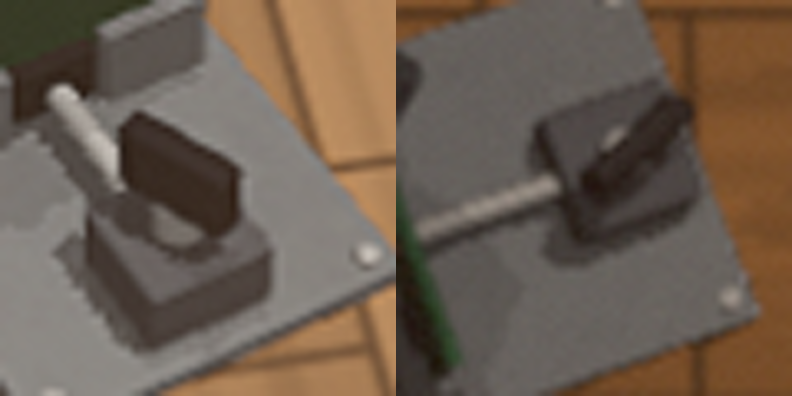

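```bash
python3 -m creep '[[1,0.178,0.615,0,0,0,-0.194],[1,0.178,0.615,0,0,0,-0.194],[1,0.178,0.615,0,0,0,-0.194],[1,0.178,0.615,0,0,0,-0.194],[1,0.178,0.615,0,0,0,-0.194]]'; python3 go.py 0.5676 0.211 0.24 102.3
```

```text
time_s: 11.97
tcp_pos: [0.5508, 0.1218, 0.2486]
ee_rot: [[-0.997, -0.072, 0.01], [-0.072, 0.997, -0.006], [-0.009, -0.007, -1.0]]
wrist_force: [0.6, -1.5, -0.1]
gripper_width: 1.003
t 11.97 p [0.5508 0.1218 0.2486] yang 94.1 dist 91.2 turn 8.2 w 1.0028681168880023 F [ 0.6 -1.5 -0.1] q6 -115.4
row [-0.077, 0.2928, 0.0273] [-0.0023, 0.0028, -0.0455]
```

```bash
python3 -m creep '[[1,-0.077,0.298,0.027,-0.002,0.003,-0.0455],[1,-0.077,0.298,0.027,-0.002,0.003,-0.0455],[1,-0.077,0.298,0.027,-0.002,0.003,-0.0455],[1,-0.077,0.298,0.027,-0.002,0.003,-0.0455],[1,-0.077,0.298,0.027,-0.002,0.003,-0.0455]]'; python3 go.py 0.5676 0.2125 0.153 102.3; python3 - <<'E'
from h import *
s=r.capture("side");t=r.capture("top")
a=cv2.resize(s[80:200,255:375],None,fx=3.3,fy=3.3,interpolation=cv2.INTER_CUBIC)
b=cv2.resize(t[110:230,130:250],None,fx=3.3,fy=3.3,interpolation=cv2.INTER_CUBIC)
cv2.imwrite("pics/p1.png",np.hstack([a,b]))
E
```

```text
time_s: 12.38
tcp_pos: [0.5675, 0.2118, 0.2392]
ee_rot: [[-0.977, -0.212, -0.002], [-0.212, 0.977, -0.002], [0.003, -0.002, -1.0]]
wrist_force: [0.1, -0.3, -1.0]
gripper_width: 0.999
t 12.38 p [0.5675 0.2118 0.2392] yang 102.2 dist 86.2 turn 0.2 w 0.99932531923376 F [ 0.1 -0.3 -1. ] q6 -113.6
row [-0.0015, 0.0028, 0.2874] [-0.0006, -0.0009, -0.0003]
```

View pics/p1.png

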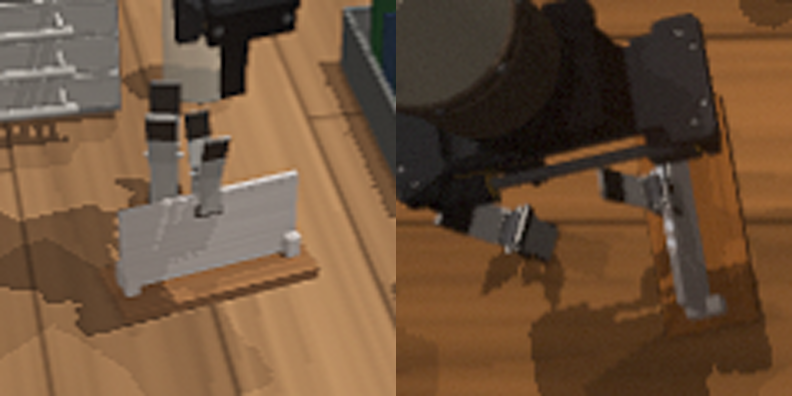

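```bash
python3 -m creep '[[1,-0.001,0.002,0.07,0,0,0],[1,-0.001,0.002,0.14,0,0,0],[1,-0.001,0.002,0.2,0,0,0],[1,-0.001,0.002,0.26,0,0,0],[1,-0.001,0.002,0.28,0,0,0]]'; python3 -m creep '[[0.9,0,0,0,0,0,0],[0.9,0,0,0,0,0,0]]'; python3 go.py 0.5676 0.2125 0.153 102.3; python3 - <<'E'
from h import *
s=r.capture("side");t=r.capture("top")
a=cv2.resize(s[80:200,255:375],None,fx=3.3,fy=3.3,interpolation=cv2.INTER_CUBIC)
b=cv2.resize(t[110:230,130:250],None,fx=3.3,fy=3.3,interpolation=cv2.INTER_CUBIC)
cv2.imwrite("pics/p2.png",np.hstack([a,b]))
E
```

```text
time_s: 12.9
tcp_pos: [0.5662, 0.2087, 0.1539]
ee_rot: [[-0.978, -0.208, -0.005], [-0.208, 0.978, -0.004], [0.006, -0.002, -1.0]]
wrist_force: [-0.0, -0.6, -1.2]
gripper_width: 0.997
time_s: 13.07
tcp_pos: [0.5662, 0.2074, 0.1544]
ee_rot: [[-0.978, -0.206, -0.005], [-0.206, 0.979, -0.004], [0.006, -0.003, -1.0]]
wrist_force: [0.7, 0.1, 0.7]
gripper_width: 0.934
t 13.07 p [0.5662 0.2074 0.1544] yang 101.9 dist 5.4 turn 0.5 w 0.9337382084824887 F [0.7 0.1 0.7] q6 -113.6
row [-0.008, 0.0156, 0.0044] [-0.0009, -0.0019, -0.0022]
```

View pics/p2.png

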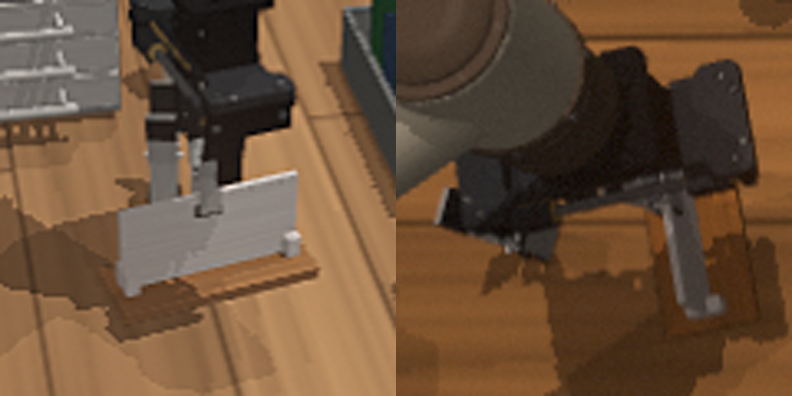

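```bash
python3 -m creep '[[0.9,-0.007,0.013,0.003,0,-0.001,-0.002],[0.9,-0.007,0.013,0.003,0,-0.001,-0.002],[0.9,-0.007,0.013,0.003,0,-0.001,-0.002],[0.9,-0.007,0.013,0.003,0,-0.001,-0.002]]'; python3 go.py 0.5676 0.212 0.153 102.3; python3 -m creep '[[0.6,0,0,0,0,0,0],[0.6,0,0,0,0,0,0],[0.5,0,0,0,0,0,0],[0.4,0,0,0,0,0,0],[0.3,0,0,0,0,0,0]]'; python3 go.py 0.5676 0.212 0.153 102.3
```

```text
time_s: 13.5
tcp_pos: [0.5683, 0.213, 0.1549]
ee_rot: [[-0.977, -0.214, 0.001], [-0.214, 0.977, -0.001], [-0.0, -0.002, -1.0]]
wrist_force: [0.8, 0.3, -0.3]
gripper_width: 0.9
t 13.5 p [0.5683 0.213  0.1549] yang 102.3 dist 2.2 turn 0.1 w 0.9004455098994247 F [ 0.8  0.3 -0.3] q6 -113.6
row [0.0029, -0.0027, 0.0062] [-0.0005, 0.0001, 0.0002]
time_s: 13.92
tcp_pos: [0.5682, 0.2129, 0.1549]
ee_rot: [[-0.977, -0.214, 0.001], [-0.214, 0.977, -0.001], [-0.0, -0.002, -1.0]]
wrist_force: [0.3, -0.1, -0.3]
gripper_width: 0.607
t 13.92 p [0.5682 0.2129 0.1549] yang 102.3 dist 2.2 turn 0.1 w 0.606751373148582 F [ 0.3 -0.1 -0.3] q6 -113.6
row [0.0027, -0.0026, 0.0062] [-0.0005, 0.0001, 0.0002]
```

```bash
python3 -m creep '[[0.4,0.001,-0.002,0.005,0,0,0],[0.3,0.001,-0.002,0.005,0,0,0],[0.3,0.001,-0.002,0.005,0,0,0],[0.2,0.001,-0.002,0.005,0,0,0],[0,0.001,-0.002,0.005,0,0,0]]'; python3 mo.py; python3 -m creep '[[0,0,0,0,0,0,0],[0,0,0,0,0,0,0],[0,0,0,0,0,0,0],[0,0,0,0,0,0,0]]';python3 mo.py; python3 - <<'E'
from h import *
s=r.capture("side");t=r.capture("top")
a=cv2.resize(s[80:200,255:375],None,fx=3.3,fy=3.3,interpolation=cv2.INTER_CUBIC)
b=cv2.resize(t[110:230,130:250],None,fx=3.3,fy=3.3,interpolation=cv2.INTER_CUBIC)
cv2.imwrite("pics/p3.png",np.hstack([a,b]))
E
```

```text
time_s: 14.33
tcp_pos: [0.568, 0.2123, 0.1532]
ee_rot: [[-0.977, -0.214, 0.001], [-0.214, 0.977, -0.002], [-0.0, -0.002, -1.0]]
wrist_force: [-0.0, 0.0, -1.3]
gripper_width: 0.243
yang 102.33 M [ 0.089 -0.149  0.018] w 0.24283928669847163
time_s: 14.67
tcp_pos: [0.568, 0.2123, 0.1532]
ee_rot: [[-0.977, -0.214, 0.0], [-0.214, 0.977, -0.002], [-0.0, -0.002, -1.0]]
wrist_force: [-0.1, 0.7, -1.2]
gripper_width: 0.237
yang 102.33 M [ 0.119 -0.142 -0.003] w 0.23702841347338494
```

View pics/p3.png

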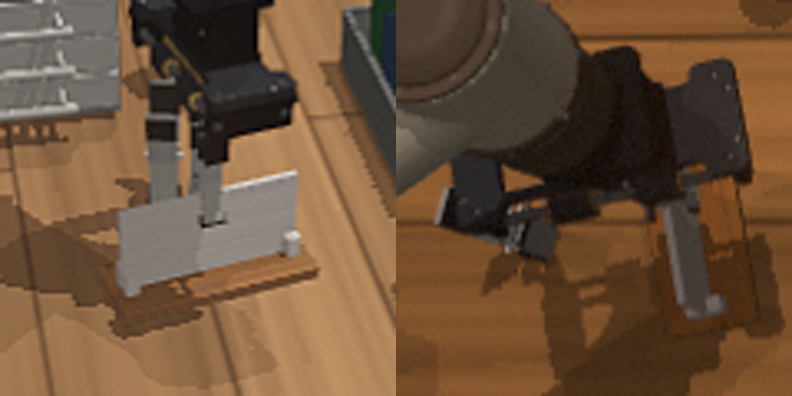

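```bash
python3 -m creep '[[0,0,0,-0.03,0,0,0],[0,0,0,-0.08,0,0,0],[0,0,0,-0.15,0,0,0],[0,0,0,-0.25,0,0,0],[0,0,0,-0.33,0,0,0]]'; python3 -m creep '[[0,0,0,0,0,0,0],[0,0,0,0,0,0,0],[0,0,0,0,0,0,0]]';python3 mo.py; python3 - <<'E'
from h import *
s=r.capture("side");t=r.capture("top")
a=cv2.resize(s[60:180,255:375],None,fx=3.3,fy=3.3,interpolation=cv2.INTER_CUBIC)
b=cv2.resize(t[110:230,130:250],None,fx=3.3,fy=3.3,interpolation=cv2.INTER_CUBIC)
cv2.imwrite("pics/p4.png",np.hstack([a,b]))
E
python3 go.py 0.5 0.0 0.255 109.8
```

```text
time_s: 15.18
tcp_pos: [0.5683, 0.2124, 0.2548]
ee_rot: [[-0.977, -0.214, 0.002], [-0.214, 0.977, -0.001], [-0.002, -0.002, -1.0]]
wrist_force: [0.1, 0.2, -0.6]
gripper_width: 0.237
time_s: 15.43
tcp_pos: [0.5678, 0.2123, 0.2546]
ee_rot: [[-0.977, -0.214, 0.001], [-0.214, 0.977, -0.001], [-0.001, -0.001, -1.0]]
wrist_force: [-0.7, 0.2, -1.9]
gripper_width: 0.239
yang 102.33 M [ 0.062 -0.104  0.018] w 0.23902025463307
t 15.53 p [0.5675 0.212  0.2533] yang 102.3 dist 222.5 turn 7.5 w 0.24109697002925212 F [ 0.   0.7 -1.7] q6 -113.5
row [0.3333, -0.5774, -0.0033] [-0.0008, -0.0004, -0.0415]
```

View pics/p4.png

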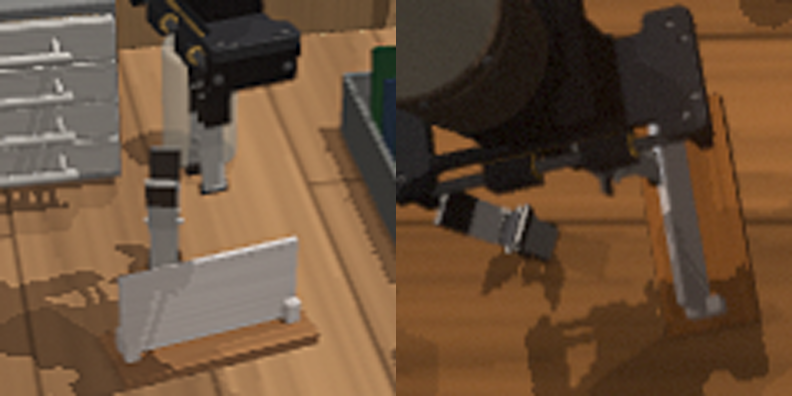

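```bash
python3 -m creep '[[0,0.06,-0.1,0,0,0,-0.008],[0,0.13,-0.22,0,0,0,-0.016],[0,0.2,-0.34,0,0,0,-0.024],[0,0.27,-0.46,0,0,0,-0.032],[0,0.333,-0.577,0,0,0,-0.041]]'; python3 go.py 0.4674 -0.1757 0.25 109.8
```

```text
time_s: 15.95
tcp_pos: [0.5051, 0.0198, 0.2526]
ee_rot: [[-0.941, -0.339, -0.003], [-0.339, 0.941, -0.004], [0.004, -0.002, -1.0]]
wrist_force: [0.9, -0.4, -0.3]
gripper_width: 0.241
t 15.95 p [0.5051 0.0198 0.2526] yang 109.8 dist 199.1 turn 0.3 w 0.24131125826407834 F [ 0.9 -0.4 -0.3] q6 -91.0
row [0.3391, -0.5703, 0.0114] [-0.0007, -0.0014, 0.0001]
```

```bash
python3 -m creep '[[0,0.07,-0.12,0,0,0,0],[0,0.14,-0.24,0,0,0,0],[0,0.22,-0.37,0.003,0,0,0],[0,0.29,-0.49,0.007,0,0,0],[0,0.339,-0.57,0.01,0,0,0]]'; python3 -m creep '[[0,0,0,0,0,0,0],[0,0,0,0,0,0,0]]'; python3 go.py 0.4674 -0.1757 0.25 109.8
```

```text
time_s: 16.37
tcp_pos: [0.4658, -0.1778, 0.2494]
ee_rot: [[-0.941, -0.339, -0.006], [-0.339, 0.941, -0.004], [0.007, -0.001, -1.0]]
wrist_force: [0.4, 0.3, -1.1]
gripper_width: 0.233
time_s: 16.53
tcp_pos: [0.4644, -0.1794, 0.248]
ee_rot: [[-0.942, -0.335, -0.009], [-0.335, 0.942, -0.003], [0.009, 0.0, -1.0]]
wrist_force: [-0.5, -0.2, -0.5]
gripper_width: 0.238
t 16.53 p [ 0.4644 -0.1794  0.248 ] yang 109.6 dist 5.1 turn 0.6 w 0.23817194164572164 F [-0.5 -0.2 -0.5] q6 -68.3
row [-0.0133, 0.0082, -0.0068] [0.0, -0.003, -0.0013]
```

```bash
python3 -m creep '[[0,-0.013,0.008,-0.007,0,-0.003,-0.001],[0,-0.013,0.008,-0.007,0,-0.003,-0.001],[0,-0.013,0.008,-0.007,0,-0.003,-0.001]]'; python3 - <<'E'
from h import *
s=r.capture("side");t=r.capture("top")
a=cv2.resize(s[180:300,255:375],None,fx=3.3,fy=3.3,interpolation=cv2.INTER_CUBIC)
b=cv2.resize(t[140:260,320:440],None,fx=3.3,fy=3.3,interpolation=cv2.INTER_CUBIC)
cv2.imwrite("pics/q1.png",np.hstack([a,b]))
E
python3 go.py 0.4674 -0.1757 0.17 109.8
```

```text
time_s: 16.78
tcp_pos: [0.4678, -0.1746, 0.25]
ee_rot: [[-0.941, -0.34, -0.0], [-0.34, 0.941, 0.0], [0.0, 0.0, -1.0]]
wrist_force: [-0.1, -0.3, -0.0]
gripper_width: 0.237
t 16.88 p [ 0.4677 -0.1747  0.2501] yang 109.9 dist 80.1 turn 0.1 w 0.23587721319272625 F [ 0.1 -0.3 -0.2] q6 -68.3
row [0.0021, -0.0028, 0.2668] [0.0001, 0.0, 0.0003]
```

View pics/q1.png

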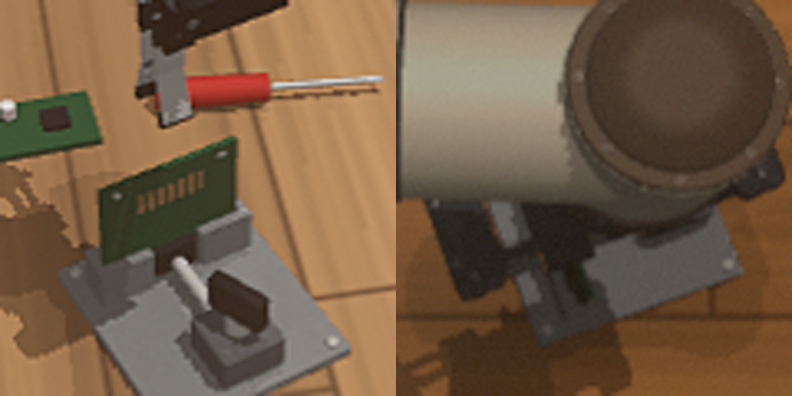

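```bash
cat > ov.py <<'E'
from h import *
import sys
def ov(img,k,x0,y0,name,w=120,hh=120):
    g=cv2.resize(img[y0:y0+hh,x0:x0+w],None,fx=k,fy=k,interpolation=cv2.INTER_CUBIC)
    s=r.sense();R=np.array(s["ee_rot"]);p=np.array(s["tcp_pos"])
    X=R[:,0];Y=R[:,1];Z=R[:,2]
    for sg,col in((1,(0,255,255)),(-1,(255,0,255))):
        J=p+Z*.077+Y*sg*.015
        q=(proj("side",[J-X*.012,J+X*.012])-[x0,y0]+.5)*k-.5
        cv2.line(g,tuple(q[0].round().astype(int).tolist()),tuple(q[1].round().astype(int).tolist()),col,1)
    c=np.array([.4674,-.1757,.115]);a=.3455;cx=np.array([np.cos(a),np.sin(a),0]);cy=np.array([-np.sin(a),np.cos(a),0])
    P=[c+cx*.055*i+cy*.0025*j for i,j in((-1,-1),(1,-1),(1,1),(-1,1))]
    q=(proj("side",P)-[x0,y0]+.5)*k-.5
    cv2.polylines(g,[q.round().astype(int).reshape(-1,1,2)],True,(0,0,255),1)
    cv2.imwrite(name,g)
if __name__=="__main__": ov(r.capture("side"),5,270,180,sys.argv[1])
E
python3 ov.py pics/q2.png
```

```text
(no output)
```

View pics/q2.png

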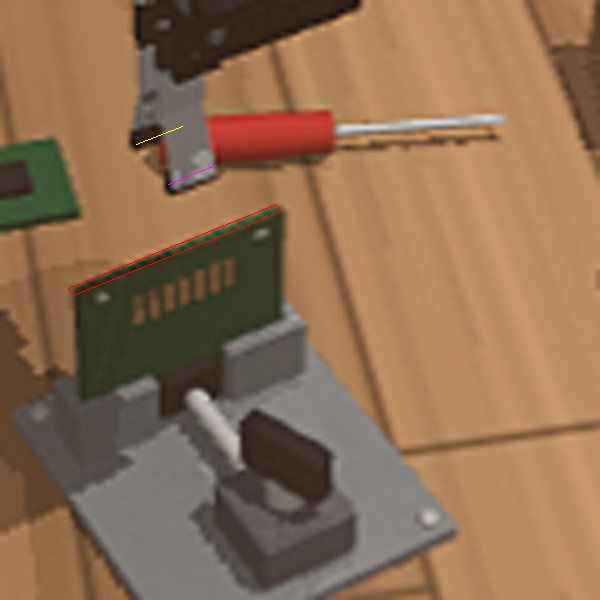

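```bash
python3 -m creep '[[0,0.001,-0.002,0.03,0,0,0],[0,0.001,-0.002,0.07,0,0,0],[0,0.001,-0.002,0.11,0,0,0],[0,0.001,-0.002,0.13,0,0,0],[0,0.001,-0.002,0.13,0,0,0]]'; python3 ov.py pics/q3.png; python3 go.py 0.4674 -0.1757 0.17 109.8
```

```text
time_s: 17.35
tcp_pos: [0.4665, -0.1751, 0.2091]
ee_rot: [[-0.941, -0.34, -0.004], [-0.34, 0.941, 0.001], [0.004, 0.002, -1.0]]
wrist_force: [-0.6, -0.1, -0.9]
gripper_width: 0.236
t 17.4 p [ 0.4672 -0.1753  0.2103] yang 109.9 dist 40.3 turn 0.1 w 0.2367063259988852 F [-0.2  0.1 -0.7] q6 -68.2
row [-0.0004, -0.0015, 0.1342] [0.0003, -0.0006, 0.0004]
```

View pics/q3.png

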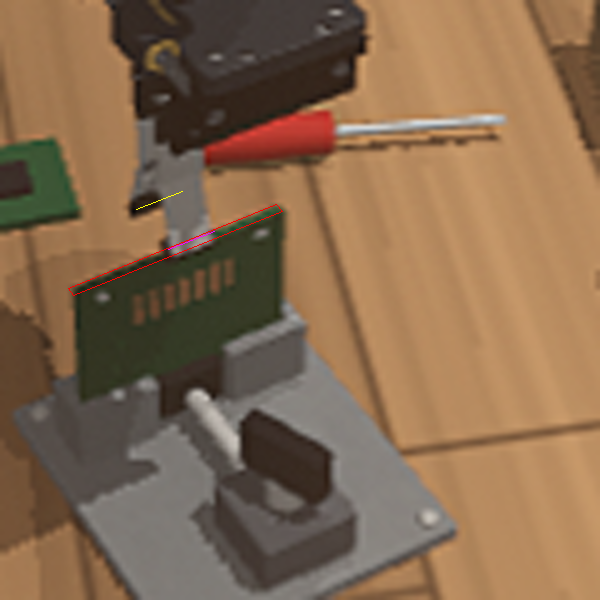

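```bash
python3 -m creep '[[0,0,-0.001,0.03,0,0,0],[0,0,-0.001,0.06,0,0,0],[0,0,-0.001,0.09,0,0,0],[0,0,-0.001,0.12,0,0,0],[0,0,-0.001,0.134,0,0,0]]'; python3 -m creep '[[0,0,0,0,0,0,0],[0,0,0,0,0,0,0],[0,0,0,0,0,0,0]]'; python3 ov.py pics/q4.png; python3 go.py 0.4674 -0.1757 0.17 109.8;python3 mo.py
```

```text
time_s: 17.82
tcp_pos: [0.4664, -0.1755, 0.1683]
ee_rot: [[-0.941, -0.34, -0.005], [-0.34, 0.941, 0.001], [0.004, 0.002, -1.0]]
wrist_force: [-0.1, -0.3, -1.0]
gripper_width: 0.236
time_s: 18.07
tcp_pos: [0.4666, -0.1756, 0.1685]
ee_rot: [[-0.941, -0.34, -0.004], [-0.34, 0.941, 0.0], [0.004, 0.002, -1.0]]
wrist_force: [-0.8, -0.2, -0.4]
gripper_width: 0.24
t 18.12 p [ 0.4668 -0.1756  0.1687] yang 109.9 dist 1.5 turn 0.2 w 0.2371175993306713 F [ 0.5 -0.2 -0.3] q6 -68.2
row [-0.0019, -0.0011, -0.0044] [0.0005, -0.0011, 0.0003]
yang 109.85 M [ 0.034 -0.136 -0.032] w 0.2371175993306713
```

View pics/q4.png

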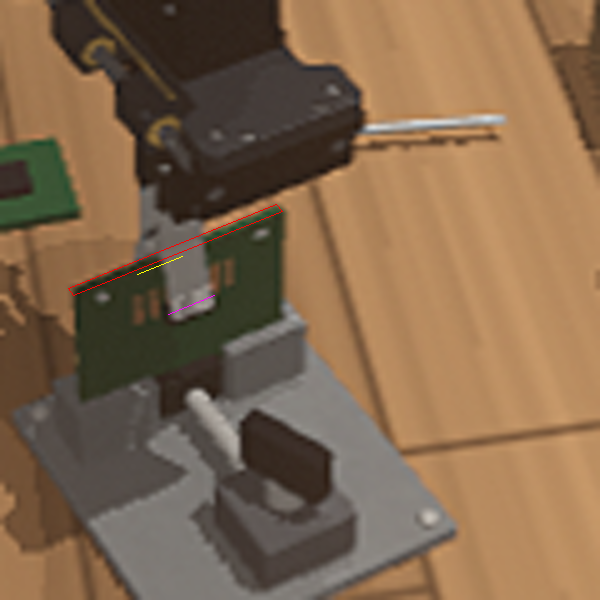

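```bash
python3 -m creep '[[0,0,0,0,0,0,0],[0,0,0,0,0,0,0],[0,0,0,0,0,0,0]]'; python3 mo.py; python3 - <<'E'
from h import *
s=r.sense();print(s["joint_velocities"].round(2),s["tcp_pos"].round(4))
a=r.capture("side");cv2.imwrite("pics/end.png",a)
E
```

```text
time_s: 18.37
tcp_pos: [0.4669, -0.1756, 0.169]
ee_rot: [[-0.941, -0.34, -0.003], [-0.34, 0.941, 0.0], [0.003, 0.001, -1.0]]
wrist_force: [-0.4, -0.6, -1.8]
gripper_width: 0.239
yang 109.85 M [ 0.024 -0.214 -0.058] w 0.2386036421019642
[ 0.04  0.08 -0.2  -0.13  0.03  0.07] [ 0.4669 -0.1756  0.169 ]
```

View pics/end.png

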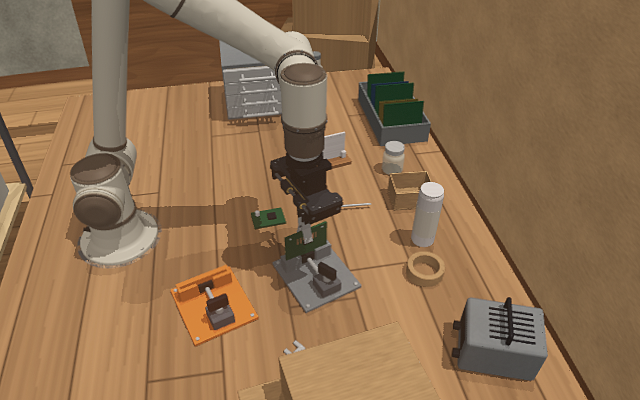

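The last picture shows the clip astride the card at (305,235). The stand's knob at (327,272) is turned, and everything else is where it was.

```bash
python3 -c "
from station import r
print(r.finish_job())"
```

```text
the job is handed in; nothing more can be done
None
```

I turned the clamp knob clockwise and pinched the card. I then took the small clip off the strip and handed the job in at about 18.4 s, still holding the clip squeezed open astride the middle of the card's top edge. The hand-in gave no verdict.

- **Knob:** After the first turn it looked like only about 1.15–1.2 rad in the pictures, so I gripped it again and turned harder. The moment rose to about 0.95 N m and the bar began to twist in the pads. In the top view it then measured about 1.24 rad, past the 1.1 needed but short of the nominal 1.3. I could not confirm it is exactly at its stop, and the outline check I meant to repeat after the second turn printed nothing. I never measured the pad's force on the card; I inferred it from the torque.
- **Clip:** The grip opening is about 20.7 mm, which means the clip is fully open (22 mm nominal at its stop). The jaw tips are about 23 mm below the card's top edge by calculation. The side view shows the near jaw in front of the card and the far one behind it. The jaw positions I calculated match that picture.
- **Contact and steadiness:** The wrist force is under 2 N, in line with the clip's weight, so nothing suggests a jaw is touching the card. The arm is at rest.
- **Position error:** When I gripped the knob, the stand turned out to be about 1.5 mm further along y than the pictures gave. I allowed for that when placing the clip.
- **Other things:** The bystanders visible in the last side view look unmoved. The wrench and parts of the strip were hidden, but the arm did not go near the wrench.

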